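# Fetch the stapler from behind the things on the desk board

### The job

The stapler lies at the back of the wooden desk board, behind the loudspeaker, the paper till roll and the marker: first set those three aside on the grey mat, the two tall ones standing upright. Then lay the stapler on its base in the middle of the cork pad, lengthwise along it. Last, put the speaker, the roll and the marker back on the board, each exactly where it was, the speaker square to the board and the marker pointing to its back edge as before, without ever knocking the speaker or the roll over.

Things in the scene. Friction and masses are not known exactly. Their poses are not given: they have to be found in the camera images.
- speaker_mid (a point): Small black box loudspeaker standing upright, loose: 70 mm along its x, 62 mm along its y, 105 mm high, 0.3 kg. The point is its centre, half-way up (52.5 mm over its underside); z is up, x and y run along its sides, x pointing away from its front. Starts on the board, to one side of the marker; grasp across its y (62 mm).
- roll_mid (a point): New white paper till roll standing on end, loose: diameter 66 mm, 57 mm high, 0.16 kg. The point is its centre, half-way up (28.5 mm over its underside); z is up. Starts on the board on the other side of the marker from the speaker.
- marker_mid (a point): White felt marker with a black cap, lying flat, loose: 122 mm long along its y, 16 mm wide along its x, 16 mm high, 18 g. The point is its centre, 8 mm over its underside; z is up. Starts on the board between speaker and roll, pointing at the middle of the stapler, too near to the tall speaker for a wide gripper while the speaker stands there.
- stapler_mid (a point): Blue desk stapler on its base, loose, its arm fixed: 136 mm long along its y, 42 mm high, 0.21 kg. The base is 32 mm wide along its x and 6 mm thick, the arm above it (18 to 42 mm up) 20 mm wide. The point is its centre, 21 mm over its underside; z is up. Starts across the back of the board, 1 to 30 mm behind the other three and about 30 mm in front of the rail; grasp the arm across x.
- board: Wooden board on the desk, fixed: 220 mm along its x by 250 mm along its y, top 6 mm above the desk. Origin at the centre of its underside; x points to its back edge, along which runs a rail 6 mm thick that stands up to 27 mm above the desk. A lighter (10 mm high, near the front edge) and a USB stick (8 mm high, near one back corner) are fixed on it and stay.
- mat: Grey fabric mat, the side area, fixed flat on the desk: 160 mm along its x by 240 mm along its y, 3 mm thick. Origin at the centre of its underside, z up. Keep clear of the grey partition wall on its right (face at y = -0.32) and of the monitor that hangs behind it (its lower near corner at x 0.56, y -0.12, 0.45 m up).
- pad: Cork pad, fixed flat on the desk: 160 mm along its x by 50 mm along its y, 4 mm thick. Origin at the centre of its underside, z up.
Not all that is in view belongs to the job. What is shaped like the part that bears roll_mid but orange is not meant.

How it is judged:
On the way, in this order (a step that is already met when the one before it is completed fails the run):
1. speaker, roll and marker all rest on the grey mat, let go, speaker and roll upright, and the stapler has not been moved yet (x of speaker_mid in the frame of mat between -0.085 and 0.085 m and y of speaker_mid in the frame of mat between -0.125 and 0.125 m and height (world z) of speaker_mid below 0.0615 m and angle between each of speaker_mid, roll_mid's own z axis and vertical below 0.15 rad and x of roll_mid in the frame of mat between -0.085 and 0.085 m and y of roll_mid in the frame of mat between -0.125 and 0.125 m and height (world z) of roll_mid below 0.0375 m and x of marker_mid in the frame of mat between -0.085 and 0.085 m and y of marker_mid in the frame of mat between -0.125 and 0.125 m and height (world z) of marker_mid below 0.017 m and linear speed of each of speaker, roll, marker below 0.02 m/s and angular speed of each of speaker, roll, marker below 0.3 rad/s and contact force between the fingers and speaker below 0.1 N and contact force between the fingers and roll below 0.1 N and contact force between the fingers and marker below 0.1 N and distance of stapler_mid from where it was at the start of the episode below 0.02 m), for 0.2 s.
2. the stapler rests along the cork pad, let go, while the three are still on the mat (horizontal distance between stapler_mid and pad below 0.015 m and angle between the y axis of stapler_mid and the x axis of pad, either way round below 0.2 rad and angle between each of stapler_mid, speaker_mid, roll_mid's own z axis and vertical below 0.15 rad and height (world z) of stapler_mid below 0.031 m and linear speed of stapler below 0.02 m/s and angular speed of stapler below 0.3 rad/s and contact force between the fingers and stapler below 0.1 N and x of speaker_mid in the frame of mat between -0.085 and 0.085 m and y of speaker_mid in the frame of mat between -0.125 and 0.125 m and height (world z) of speaker_mid below 0.0615 m and x of roll_mid in the frame of mat between -0.085 and 0.085 m and y of roll_mid in the frame of mat between -0.125 and 0.125 m and height (world z) of roll_mid below 0.0375 m and x of marker_mid in the frame of mat between -0.085 and 0.085 m and y of marker_mid in the frame of mat between -0.125 and 0.125 m and height (world z) of marker_mid below 0.017 m), for 0.2 s.
At the end, for the whole second after the job is handed in: Stapler on its base on the cork pad, within 15 mm of its centre and 0.2 rad of its length; speaker, roll and marker back within 15 mm of where each started, tall ones upright, speaker and marker square to the board within 0.25 rad; all released, at rest (horizontal distance between stapler_mid and pad below 0.015 m and angle between the y axis of stapler_mid and the x axis of pad, either way round below 0.2 rad and angle between each of stapler_mid, speaker_mid, roll_mid's own z axis and vertical below 0.15 rad and height (world z) of stapler_mid below 0.031 m and distance of each of speaker_mid, roll_mid, marker_mid from where it was at the start of the episode below 0.015 m and angle between the x axis of speaker_mid and the x axis of board, either way round below 0.25 rad and angle between the y axis of marker_mid and the x axis of board, either way round below 0.25 rad and linear speed of each of speaker, roll, marker, stapler below 0.02 m/s and angular speed of each of speaker, roll, marker, stapler below 0.3 rad/s and contact force between the fingers and speaker below 0.1 N and contact force between the fingers and roll below 0.1 N and contact force between the fingers and marker below 0.1 N and contact force between the fingers and stapler below 0.1 N); the robot touches nothing.
It fails at once if the speaker or the till roll is knocked over (angle between any of speaker_mid, roll_mid's own z axis and vertical above 0.6 rad).
It also fails if it takes over 136 s, if anything falls off the work surface, if the arm or the gripper's body presses on something with over 40 N, if the wrist force passes 120 N, or if a joint passes its speed limit or range.

### The arm

A 7-joint arm with a two-finger parallel gripper is mounted at the origin on a cart in front of the work surface, level with it; the furniture and walls round the work are solid. World frame = base frame: x ahead of the robot, y to its left, z up, the work surface at z = 0. Lengths are in m, angles in rad, forces in N, time in s.
With the tool pointing down it reaches from about 0.4 to 0.9 m from the base axis. Payload 5.6 kg.
Tool frame: the origin (TCP) lies midway between the tips of the shut fingers; the grasp point (between the pads) lies r.grasp_offset behind it (r.grasp_offset is the distance from the TCP to the grasp point, in m); z points along the fingers, x is the direction in which the jaws open and shut, and the axes are right-handed (so a half turn about z gives the same grasp; the last joint's range is limited). The gripper opens to 92 mm and grips with 3 to 60 N. Pads are 20 mm wide; open, the fingers measure 128 mm over their backs; the gripper's body (75 mm by 189 mm) begins 69 mm behind the grasp point.
Start: joints at [1.226, 0.468, -0.012, 1.603, 0.006, 1.071, -0.056], TCP at [0.193, -0.621, 0.215] pointing down, gripper open.
Joint ranges: [-2.53, 2.53], [-0.31, 2.02], [-1.57, 1.55], [0.28, 2.44], [-1.29, 4.43], [0.15, 1.84], [-2.92, 2.92]. Speed limits (rad/s): [2.57, 2.57, 3.14, 3.14, 3.14, 3.14, 3.14].

### API

Orientations are given as a unit quaternion [x, y, z, w].
In Python, from plant import read_state, vision, r gives the robot as it stands.
- The arm moves only by the shell command python3 -m creep 'ROWS'. ROWS is JSON, a list that holds one entry, the list of rows, each a list of 7 numbers: the shift along the world's x, y, z in mm, then the turn, a rotation vector about the world's x, y, z in degrees, then the closure, from 0 (fully open) to 1 (shut). A call has 1 to 5 rows; each row is the pose to reach, as a shift and turn from the pose measured when the call began; what a row does not reach only later rows make up. A row lasts 1/12 s, in which the tool goes at most 41.7 mm and 7.16 degrees, less where a joint would pass 70% of its speed; a pose out of reach is approached as far as the arm can. A call with a gripper value outside its range is refused whole. The fingers move at their own pace and stop on an object; the grip force is fixed at half the most. Time passes only in rows, so rows that repeat a pose let the fingers close. It gives the time, the measured TCP pose, the force and the opening at its end, in the units of the state.
- read_state(): the state, without advancing time (a new reading comes with each control period).
- vision.get_image(name): name is "scene" or "top" or "wrist"; returns a dict with "img" (420x560x3 uint8, red, green, blue), "mtx" (3x3 intrinsics, pixels), "eye" and "attitude" of the camera in the world. Camera axes: x right, y down, z forward; pixel columns grow to the right and rows downward; lengths in m; the calibration is good to about 2 mm. A picture is of the moment at which its call begins. There is no depth.
- r.job_done(): hands the job in, once; it reports no verdict.
The state is a dict: "time": time; "joint_positions": joint angles; "dq": joint speeds; "joint_efforts": joint torques, N m; "eef_pos": TCP position; "ee_rot": TCP orientation; "wrist_force": force on the tool from outside, world axes, zero at the start; "wrist_torque": the same for the moment, N m; "finger_gap": opening from 0.0 (shut) to 1.0 (fully open).
Only numpy, scipy, OpenCV 4.12 (cv2) and the standard library are available. Lean on these libraries where they do the work, as an engineer would, in place of code of your own. Each camera call takes 0.05 s, during which the arm holds its last target.

## Working session

There is one attempt and no reset: what is moved stays moved. The work goes in short steps, Python scripts to look and compute and a shell command to move; the robot and the scene stay as the last step left them, time stands still between calls to the robot, and variables do not carry over. Pictures are saved under pics/ and viewed, and the job is handed in when it is done.

```bash
ls; mkdir -p pics; cat > h.py <<'E'
import numpy as np, cv2
from scipy.spatial.transform import Rotation as R
from plant import read_state, vision, r
def grab(name,fn=None):
    d=vision.get_image(name)
    if fn: cv2.imwrite('pics/'+fn, d['img'][:,:,::-1])
    return d
E
python3 - <<'E'
from h import *
for n in ['scene','top','wrist']:
    d=grab(n,n+'0.png'); print(n,d['mtx'],d['eye'],d['attitude'])
s=read_state(); print(s['time'],s['eef_pos'],s['ee_rot'],s['finger_gap'],r.grasp_offset)
E
```

```text
pics
scene [[422.99195648   0.         275.62451172]
 [  0.         422.99195648 208.2154778 ]
 [  0.           0.           1.        ]] [0.19625802 0.90417344 0.85277538] [-0.22227733  0.9106335  -0.33955625  0.07772366]
top [[394.78820731   0.         284.31907183]
 [  0.         394.78820731 210.4804791 ]
 [  0.           0.           1.        ]] [0.29453584 0.29960471 1.08259425] [ 0.70924092 -0.69932755  0.06547387 -0.06026165]
wrist [[348.80307405   0.         274.15392476]
 [  0.         348.80307405 210.16410023]
 [  0.           0.           1.        ]] [ 0.27024173 -0.59783143  0.38380059] [ 0.79683244 -0.58659104 -0.0862739   0.11630062]
0.15 [ 0.19297867 -0.62022816  0.2138744 ] [ 8.05330302e-01 -5.92825973e-01 -5.89488311e-04 -3.50148792e-04] 0.9994819933283049 0.0187
```

View pics/scene0.png

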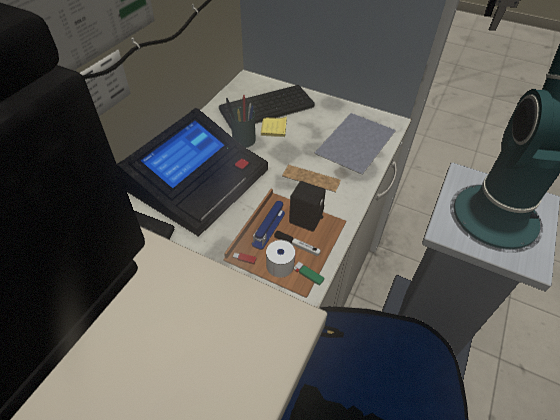

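View pics/top0.png

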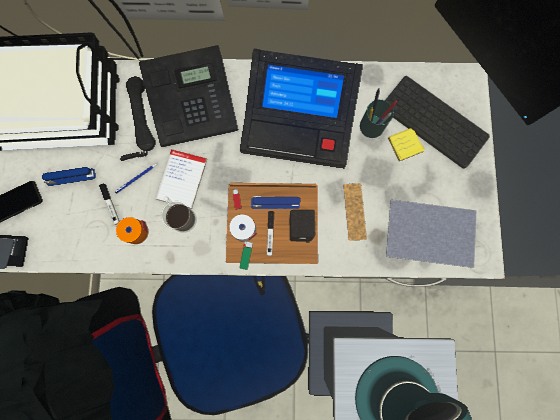

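View pics/wrist0.png

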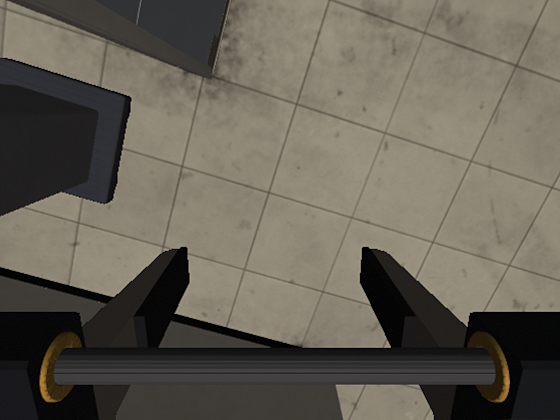

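Targets in the top view: stapler (276,202), speaker (302,225), roll (242,227) and marker (270,232). Things they could be mistaken for: a second blue stapler (68,176), the orange roll (131,230), another marker and pen (108,200)/(135,178), and the mug (178,216). All of these lie off the board.

```bash
cat >> h.py <<'E'
def ray(d,px):
    px=np.atleast_2d(np.asarray(px,float)); K=d['mtx']
    v=np.c_[(px-[K[0,2],K[1,2]])/K[0,0],np.ones(len(px))]
    return R.from_quat(d['attitude']).apply(v)
def plane(d,px,z):
    v=ray(d,px); e=np.array(d['eye']); t=(z-e[2])/v[:,2]
    return e+v*t[:,None]
def proj(d,P):
    q=R.from_quat(d['attitude']).inv().apply(np.atleast_2d(P)-d['eye']); return q[:,:2]/q[:,2:]*d['mtx'][0,0]+d['mtx'][:2,2]
E
python3 - <<'E'
from h import *
d=grab('top'); 
for nm,p,z in [('boardTL',(228,184),.006),('TR',(317,184),.006),('BR',(317,262),.006),('BL',(227,262),.006),('pad',(355,211),.004),('mat',(431,233),.003),('speaker top',(303,225),.111),('roll',(243,227),.063),('marker',(270,232),.014),('stapler',(276,202),.048),('deskedge',(300,275),0),('deskedgeR',(503,277),0),('deskright',(490,65),0),('base',(392,392),0.05)]:
    print(nm,plane(d,[p],z).round(3)[0])
s=cv2.resize(d['img'][160:290,200:500],None,fx=2.6,fy=2.6,interpolation=cv2.INTER_CUBIC); cv2.imwrite('pics/crop1.png',s[:,:,::-1])
print(proj(d,[[.3,-.32,0],[.7,-.32,0],[.3,-.32,.3],[.7,-.32,.3],[.56,-.12,.45]]).round())
E
```

```text
boardTL [0.561 0.452 0.006]
TR [0.565 0.202 0.006]
BR [0.348 0.203 0.006]
BL [0.344 0.446 0.006]
pad [0.49  0.096 0.004]
mat [ 0.432 -0.113  0.003]
speaker top [0.433 0.247 0.111]
roll [0.433 0.4   0.063]
marker [0.427 0.331 0.014]
stapler [0.503 0.316 0.048]
deskedge [0.313 0.248 0.   ]
deskedgeR [ 0.315 -0.304  0.   ]
deskright [ 0.942 -0.318  0.   ]
base [0.031 0.022 0.05 ]
[[509. 283.]
 [497. 142.]
 [597. 283.]
 [573.  93.]
 [530. 126.]]
```

View pics/crop1.png

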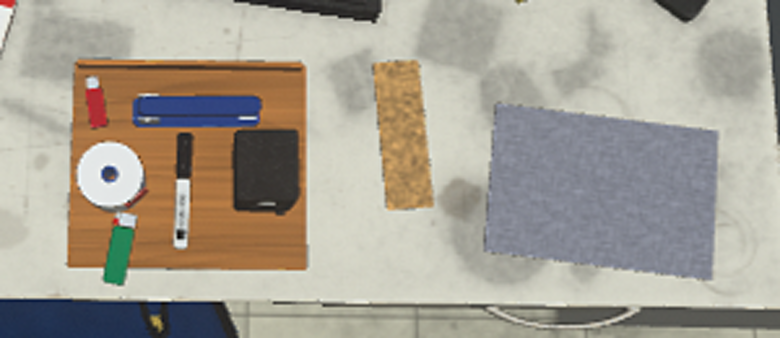

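```bash
python3 - <<'E'
from h import *
d=grab('scene'); im=d['img'].copy()
for z in (0,.3,.6):
  for x in (.2,.3,.4,.6,.9):
    p=proj(d,[[x,-.32,z]])[0].round().astype(int); print(x,z,p); cv2.circle(im,tuple(map(int,p)),3,(255,0,0),-1)
p=proj(d,[[.56,-.12,.45]])[0].round().astype(int);cv2.circle(im,tuple(map(int,p)),3,(0,255,0),-1)
cv2.imwrite('pics/s1.png',cv2.resize(im[:230,180:],None,fx=2,fy=2)[:,:,::-1])
E
```

```text
0.2 0 [446 126]
0.3 0 [415 117]
0.4 0 [386 108]
0.6 0 [331  92]
0.9 0 [256  70]
0.2 0.3 [481  36]
0.3 0.3 [444  28]
0.4 0.3 [408  20]
0.6 0.3 [342   5]
0.9 0.3 [253 -15]
0.2 0.6 [534 -98]
0.3 0.6 [ 486 -105]
0.4 0.6 [ 441 -110]
0.6 0.6 [ 358 -121]
0.9 0.6 [ 250 -135]
```

View pics/s1.png

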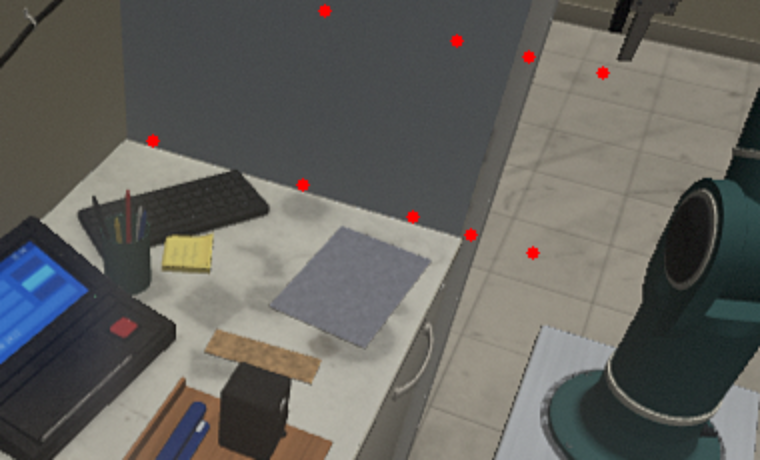

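```bash
python3 -m creep '[[[-10,32,0,0,0,7,0],[-20,64,0,0,0,14,0],[-30,96,0,0,0,21,0],[-40,128,0,0,0,28,0],[-45,145,0,0,0,35,0]]]'; python3 -m creep '[[[-10,30,0,0,0,7,0],[-20,60,0,0,0,14,0],[-30,90,0,0,0,21,0],[-40,120,0,0,0,28,0],[-44,140,0,0,0,35,0]]]'; python3 -c "
from h import *
print(read_state()['joint_positions'])"
```

```text
time: 0.67
eef_pos: [0.1469, -0.4719, 0.2138]
ee_rot: [0.947, -0.32, -0.001, -0.001]
wrist_force: [-0.5, 0.2, 0.2]
finger_gap: 0.998
time: 1.08
eef_pos: [0.1015, -0.3291, 0.2134]
ee_rot: [1.0, -0.018, -0.002, -0.001]
wrist_force: [-0.6, -0.1, 0.1]
finger_gap: 0.997
[ 1.39409538 -0.05582095 -0.21271125  2.26645568 -0.01104543  0.93313084
  1.15254529]
```

```bash
python3 -m creep '[[[0,0,0,0,0,7,0],[0,0,0,0,0,14,0],[0,0,0,0,0,21,0],[20,6,0,0,0,28,0],[39,14,0,0,0,32,0]]]'; python3 -c "
from h import *
print(read_state()['joint_positions'])"
```

```text
time: 1.5
eef_pos: [0.1406, -0.3154, 0.2137]
ee_rot: [0.966, 0.26, -0.002, 0.0]
wrist_force: [0.6, -1.2, -0.7]
finger_gap: 0.998
[ 1.31755244 -0.05427245 -0.2552479   2.26376247 -0.01185579  0.93105367
  1.59538118]
```

```bash
python3 -m creep '[[[37,19,0,0,0,6,0],[71,43,0,0,0,13,0],[103,71,0,0,0,20,0],[131,103,0,0,0,27,0],[155,138,0,0,0,34,0]]]'; python3 -c "
from h import *
print(read_state()['joint_positions'])"
```

```text
time: 1.92
eef_pos: [0.2959, -0.1781, 0.2141]
ee_rot: [0.846, 0.533, -0.002, 0.001]
wrist_force: [1.0, -0.1, 0.0]
finger_gap: 0.996
[ 1.02749814 -0.04393342 -0.55832695  2.24835229 -0.02372496  0.92969786
  1.60858025]
```

```bash
python3 -m creep '[[[10,38,10,0,0,7,0],[20,76,20,0,0,14,0],[30,114,30,0,0,20,0],[40,152,40,0,0,25,0],[50,190,50,0,0,25.6,0]]]'; python3 -m creep '[[[10,38,10,0,0,0,0],[20,76,20,0,0,0,0],[30,114,30,0,0,0,0],[38,145,36,0,0,0,0],[38,145,36,0,0,0,0]]]'; python3 -c "
from h import *
print(read_state()['joint_positions'])
d=grab('wrist','w1.png');print(d['eye'],plane(d,[[280,210]],0))
d=grab('top','top1.png')"
```

```text
time: 2.33
eef_pos: [0.3458, 0.0138, 0.2648]
ee_rot: [0.705, 0.709, -0.001, 0.003]
wrist_force: [0.8, 0.1, -0.1]
finger_gap: 0.998
time: 2.75
eef_pos: [0.3849, 0.1652, 0.3027]
ee_rot: [0.703, 0.712, 0.002, 0.002]
wrist_force: [-0.8, -0.3, -0.1]
finger_gap: 0.999
[ 0.63204974  0.0483494  -1.11508752  1.97129427  0.05046398  1.145218
  1.080153  ]
[0.30292448 0.16269938 0.47236228] [[0.44591132 0.17227885 0.        ]]
```

View pics/w1.png

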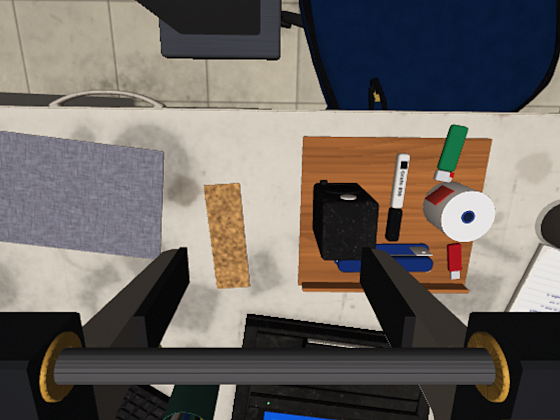

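```bash
python3 - <<'E'
from h import *
import pickle
t=grab('top'); t['img']=cv2.imread('pics/top0.png')[:,:,::-1].copy()
w=grab('wrist','w2.png')
pickle.dump((t,w),open('v.pkl','wb'))
def rect(d,m,z,nm):
    m=(m*255).astype(np.uint8)
    c=max(cv2.findContours(m,cv2.RETR_EXTERNAL,cv2.CHAIN_APPROX_NONE)[0],key=cv2.contourArea)
    P=plane(d,c[:,0,:],z)[:,:2]
    rr=cv2.minAreaRect((P*1000).astype(np.float32)); print(nm,np.round(rr[0],1),np.round(rr[1],1),round(rr[2],1),len(c)); return c
for nm,d,(x0,x1,y0,y1) in (('top',t,(200,500,160,280)),('wr',w,(0,500,100,300))):
    im=d['img'].astype(int); R_,G,B=im[...,0],im[...,1],im[...,2]
    roi=np.zeros(R_.shape,bool); roi[y0:y1,x0:x1]=1
    hsv=cv2.cvtColor(d['img'],cv2.COLOR_RGB2HSV).astype(int); H,S,V=[hsv[...,i] for i in range(3)]
    wood=roi&(H<18)&(S>90)&(V>60)
    boardroi=wood&((np.arange(560)<330)[None] if nm=='top' else (np.arange(560)>280)[None])
    k=cv2.morphologyEx(boardroi.astype(np.uint8),cv2.MORPH_CLOSE,np.ones((15,15)))>0
    rect(d,k,.006,nm+' board')
    pad=wood&~((np.arange(560)<330)[None] if nm=='top' else (np.arange(560)>280)[None])
    rect(d,pad,.004,nm+' pad')
    mat=roi&(abs(R_-G)<25)&(B-R_>12)&(V>90)&(V<200)&((np.arange(560)>375)[None] if nm=='top' else (np.arange(560)<180)[None])
    rect(d,mat,.003,nm+' mat')
    blue=roi&(B-R_>60)&(V>70)&((np.arange(560)<330)[None] if nm=='top' else (np.arange(560)>320)[None])
    rect(d,blue,.048,nm+' stapler')
    bd=((np.arange(560)>230)&(np.arange(560)<330))[None] if nm=='top' else ((np.arange(560)>305)&(np.arange(560)<490))[None]
    white=roi&bd&(V>185)&(S<40)
    c=rect(d,white,.063,nm+' roll')
    (cx,cy),rad=cv2.minEnclosingCircle(c); print('  circ',plane(d,[(cx,cy)],.063)[0].round(4),rad)
for nm,d,(x0,x1,y0,y1),f in (('top',t,(222,322,180,270),7),('wr',w,(290,500,120,300),3.7)):
    cv2.imwrite('pics/z_%s.png'%nm,cv2.resize(d['img'][y0:y1,x0:x1],None,fx=f,fy=f,interpolation=cv2.INTER_CUBIC)[:,:,::-1])
E
```

```text
top board [455.5 326.6] [248.4 223. ] 89.9 334
top pad [489.7  98. ] [158.9  48.4] 4.7 177
top mat [ 432.3 -113.6] [238.1 158. ] 83.5 279
top stapler [509.  314.5] [ 16.4 120.5] 0.9 97
top roll [463.3 304.8] [304.9 262.7] 0.8 599
  circ [0.4593 0.3043 0.063 ] 75.54644012451172
wr board [457.2 328.5] [229.1 257. ] 0.3 1083
wr pad [487.6  97.1] [159.4  49.6] 4.7 270
wr mat [ 492.7 -239.7] [3.2 1.4] 14.0 5
wr stapler [505. 347.] [18.  55.9] 2.3 90
wr roll [371.4 297. ] [131.  209.1] 1.8 627
  circ [0.3712 0.2995 0.063 ] 106.50286865234375
```

View pics/z_top.png

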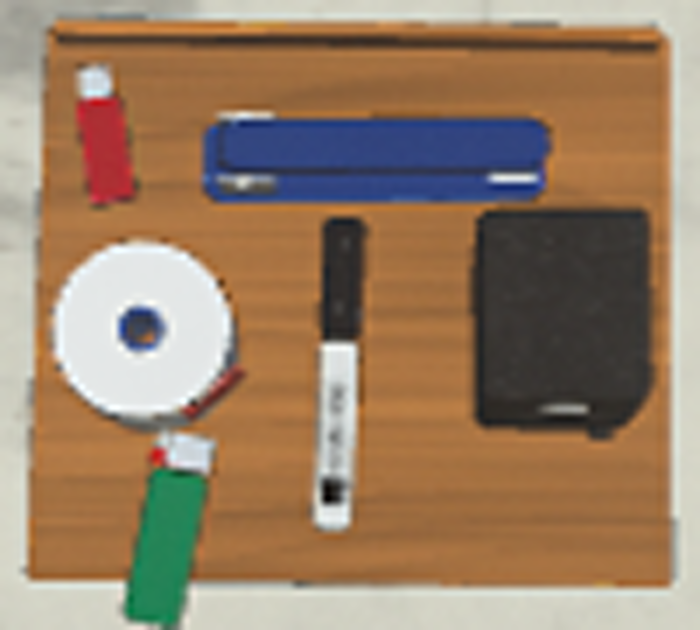

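View pics/z_wr.png

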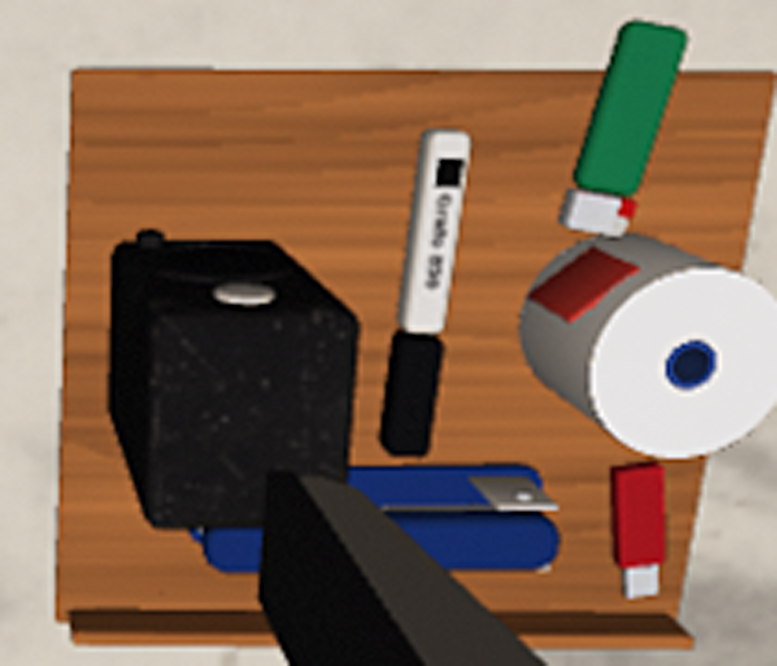

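```bash
python3 - <<'E'
from h import *
import pickle
t,w=pickle.load(open('v.pkl','rb'))
T=lambda p:(np.array(p,float)+.5)/7-.5+[222,180]
W=lambda p:(np.array(p,float)+.5)/3.7-.5+[290,120]
def s(n,d,P,z): 
    q=plane(d,P,z); print(n,(q*1000).round(1)[:,:2].tolist(), (q.mean(0)*1000).round(1)[:2])
s('spk top',t,T([(475,210),(650,210),(475,409),(650,409)]),.111)
s('spk wr',w,W([(150,318),(357,318),(350,527),(153,527)]),.111)
s('roll t',t,T([(143,330)]),.063); s('roll t edges',t,T([(53,328),(234,328),(143,241),(143,416)]),.063)
s('roll wr',w,W([(690,364)]),.063); s('edges',w,W([(590,370),(675,457),(690,267)]),.063)
s('mk t',t,T([(345,217),(332,528)]),.014)
s('mk wr',w,W([(447,131),(404,455)]),.014)
s('mk side w',w,W([(440,340),(387,340)]),.014)
s('stap top arm',t,T([(218,120),(550,120),(545,168),(222,168)]),.048)
s('stap base t',t,T([(205,160),(545,200)]),.012)
s('stap wr R end',w,W([(560,515),(560,570)]),.048)
s('board t',t,T([(28,578),(672,585)]),.006)
s('board w',w,W([(72,70),(776,72),(58,622)]),.006)
E
```

```text
spk top [[471.9, 280.8], [472.9, 218.2], [400.6, 280.0], [401.4, 218.3]] [436.7 249.3]
spk wr [[404.0, 215.5], [403.6, 275.2], [469.5, 279.4], [469.9, 219.7]] [436.7 247.4]
roll t [[433.5, 402.8]] [433.5 402.8]
roll t edges [[433.8, 436.3], [434.8, 369.1], [467.1, 403.9], [401.5, 401.8]] [434.3 402.8]
roll wr [[432.1, 402.2]] [432.1 402.2]
edges [[434.5, 369.6], [465.1, 402.7], [399.3, 396.6]] [433.  389.6]
mk t [[486.1, 330.0], [364.4, 332.6]] [425.2 331.3]
mk wr [[362.4, 331.9], [484.7, 329.9]] [423.6 330.9]
mk side w [[439.1, 338.3], [439.3, 318.8]] [439.2 328.6]
stap top arm [[517.0, 378.3], [518.9, 251.3], [500.1, 253.1], [498.3, 376.3]] [508.6 314.7]
stap base t [[508.5, 385.7], [494.4, 251.4]] [501.5 318.6]
stap wr R end [[493.5, 374.8], [515.1, 377.8]] [504.3 376.3]
board t [[344.1, 449.9], [344.8, 201.0]] [344.4 325.4]
board w [[342.8, 200.2], [342.1, 448.3], [560.9, 201.9]] [415.3 283.5]
```

Measurements agree across both views to about 1–2 mm, and sizes and heights match the description:

| Item | x (mm) | y (mm) |
|---|---|---|
| Speaker | 436.5 | 248.5 |
| Roll | 433 | 402.5 |
| Marker | 424.5 | 331 |
| Stapler | 508 | 316 |

The close crop confirms a white roll on the board, not the orange one.

```bash
python3 -m creep '[[[17,28,-35,0,0,0,0],[35,56,-70,0,0,0,0],[51.6,83.3,-95,0,0,0,0],[51.6,83.3,-120,0,0,0,0],[51.6,83.3,-130,0,0,0,0]]]'; python3 -c "
from h import *
print(read_state()['joint_positions'])
d=grab('wrist','w3.png');grab('scene','s3.png')"
```

```text
time: 3.37
eef_pos: [0.4337, 0.24, 0.1658]
ee_rot: [0.706, 0.708, -0.005, 0.001]
wrist_force: [-1.1, -0.9, 0.7]
finger_gap: 1.0
[ 0.21602727  0.47112207 -0.97963814  1.96686741  0.47930825  0.96599764
  0.57399619]
```

View pics/w3.png

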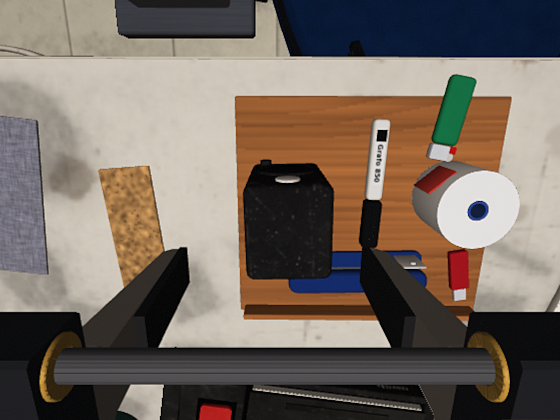

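View pics/s3.png

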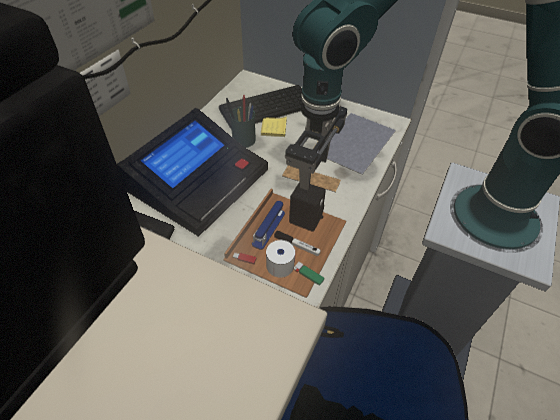

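The gripper (centre px ≈275) hovers over the speaker top (px 245–332) and is still about 8 mm short in y. I'll re-read the state and correct.

```bash
python3 -m creep '[[[2.8,8.5,0,0,0,0,0],[2.8,8.5,0,0,0,0,0]]]'; python3 -c "
from h import *
s=read_state();print(s['eef_pos'],s['ee_rot'],s['dq'].round(3) if hasattr(s['dq'],'round') else s['dq'])"
```

```text
time: 3.63
eef_pos: [0.4374, 0.2475, 0.17]
ee_rot: [0.706, 0.708, -0.004, 0.003]
wrist_force: [0.3, 0.2, -0.1]
finger_gap: 0.999
[0.43736332 0.24754087 0.17002411] [ 0.70642072  0.70777738 -0.00370237  0.00269136] [ 0.011 -0.016 -0.008  0.005 -0.002 -0.004  0.016]
```

```bash
python3 -m creep '[[[-0.5,1,-30,0,0,0,0],[-0.5,1,-60,0,0,0,0],[-0.5,1,-90,0,0,0,0],[-0.5,1,-115,0,0,0,0],[-0.5,1,-115,0,0,0,0]]]'; python3 -m creep '[[[0,0,0,0,0,0,0.2],[0,0,0,0,0,0,0.4],[0,0,0,0,0,0,0.6],[0,0,0,0,0,0,1],[0,0,0,0,0,0,1]]]'
```

```text
time: 4.05
eef_pos: [0.4359, 0.2462, 0.0531]
ee_rot: [0.707, 0.707, -0.006, 0.003]
wrist_force: [-0.1, -0.7, 0.6]
finger_gap: 0.999
time: 4.47
eef_pos: [0.4372, 0.2476, 0.0549]
ee_rot: [0.707, 0.707, -0.004, 0.003]
wrist_force: [-0.8, -1.1, 6.6]
finger_gap: 0.678
```

```bash
python3 -m creep '[[[0,0,0,0,0,0,1],[0,0,0,0,0,0,1],[0,0,15,0,0,0,1],[0,0,30,0,0,0,1],[0,0,45,0,0,0,1]]]'; python3 -m creep '[[[0,-10,15,0,0,0,1],[-3,-35,15,0,0,0,1],[-6,-65,15,0,0,0,1],[-10,-95,15,0,0,0,1],[-13,-130,15,0,0,0,1]]]'
```

```text
time: 4.88
eef_pos: [0.4365, 0.247, 0.0998]
ee_rot: [0.707, 0.707, -0.005, 0.003]
wrist_force: [1.0, 0.2, -3.5]
finger_gap: 0.672
time: 5.3
eef_pos: [0.4225, 0.1162, 0.1147]
ee_rot: [0.706, 0.708, -0.005, 0.002]
wrist_force: [0.4, -0.8, -2.9]
finger_gap: 0.674
```

```bash
python3 -m creep '[[[-2,-34,0,0,0,0,1],[-5,-68,0,0,0,0,1],[-8,-102,0,0,0,0,1],[-11,-136,0,0,0,0,1],[-14,-160,0,0,0,0,1]]]';  python3 -c "
from h import *
print(read_state()['joint_positions']);grab('scene','s4.png')"
```

```text
time: 5.72
eef_pos: [0.4072, -0.0471, 0.1143]
ee_rot: [0.707, 0.707, -0.006, 0.002]
wrist_force: [-0.1, 0.6, -2.7]
finger_gap: 0.679
[ 0.87167422  0.40311558 -0.97529656  2.19843188  0.49767222  0.77932163
  1.13530312]
```

View pics/s4.png

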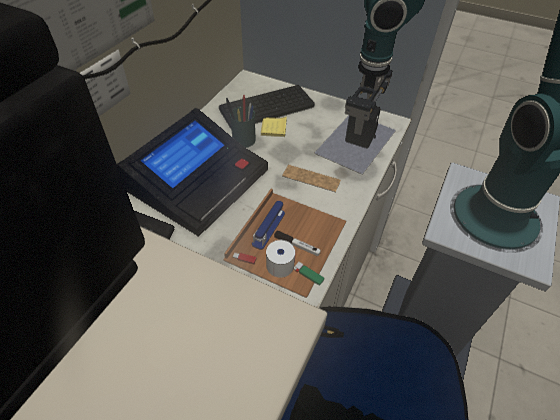

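The speaker is held upright over the mat area (px 362,130) and the board is otherwise unchanged. The elbow stays at x<0.3, clear of the wall.

```bash
python3 -m creep '[[[-3,-34,0,0,0,0,1],[-6,-68,0,0,0,0,1],[-9,-102,0,0,0,0,1],[-12,-130,0,0,0,0,1],[-12,-143,0,0,0,0,1]]]'; python3 -m creep '[[[0,0,-20,0,0,0,1],[0,0,-35,0,0,0,1],[0,0,-45,0,0,0,1],[0,0,-53,0,0,0,1],[0,0,-57,0,0,0,1]]]'
```

```text
time: 6.18
eef_pos: [0.3926, -0.198, 0.1133]
ee_rot: [0.711, 0.703, -0.009, 0.002]
wrist_force: [0.5, 0.4, -3.6]
finger_gap: 0.677
time: 6.6
eef_pos: [0.3922, -0.1972, 0.0554]
ee_rot: [0.71, 0.704, -0.009, 0.001]
wrist_force: [0.1, -0.5, -2.5]
finger_gap: 0.674
```

```bash
python3 -m creep '[[[0,0,-2,0,0,0,1],[0,0,-4,0,0,0,1],[0,0,-4,0,0,0,1]]]'; python3 -m creep '[[[0,0,0,0,0,0,0.7],[0,0,0,0,0,0,0.3],[0,0,0,0,0,0,0],[0,0,0,0,0,0,0],[0,0,0,0,0,0,0]]]'
```

```text
time: 6.85
eef_pos: [0.3924, -0.1967, 0.0525]
ee_rot: [0.71, 0.704, -0.01, 0.001]
wrist_force: [-4.8, 0.9, 7.8]
finger_gap: 0.673
time: 7.27
eef_pos: [0.3928, -0.1968, 0.0527]
ee_rot: [0.71, 0.704, -0.009, 0.002]
wrist_force: [0.5, -0.3, -0.4]
finger_gap: 0.895
```

```bash
python3 -m creep '[[[0,0,0,0,0,0,0],[0,0,20,0,0,0,0],[0,0,50,0,0,0,0],[0,0,90,0,0,0,0],[0,0,120,0,0,0,0]]]'; python3 -m creep '[[[5,38,0,0,0,0,0],[10,76,0,0,0,0,0],[15,114,0,0,0,0,0],[20,152,0,0,0,0,0],[25,190,0,0,0,0,0]]]'; python3 -m creep '[[[5,40,0,0,0,0,0],[10,80,0,0,0,0,0],[15,120,0,0,0,0,0],[15,160,0,0,0,0,0],[15,200,0,0,0,0,0]]]';python3 -c "
from h import *
print(read_state()['joint_positions']);grab('top','t4.png')"
```

```text
time: 7.68
eef_pos: [0.3932, -0.1962, 0.1746]
ee_rot: [0.71, 0.705, -0.009, 0.002]
wrist_force: [0.5, -0.2, 0.5]
finger_gap: 1.003
time: 8.1
eef_pos: [0.4182, -0.005, 0.1749]
ee_rot: [0.71, 0.704, -0.009, 0.002]
wrist_force: [0.6, -0.0, 0.1]
finger_gap: 1.002
time: 8.52
eef_pos: [0.4331, 0.1969, 0.1748]
ee_rot: [0.71, 0.704, -0.009, 0.002]
wrist_force: [1.1, -0.0, 0.5]
finger_gap: 1.0
[ 0.34383541  0.43877511 -1.02889023  1.99714188  0.46286439  0.97815167
  0.64322065]
```

View pics/t4.png

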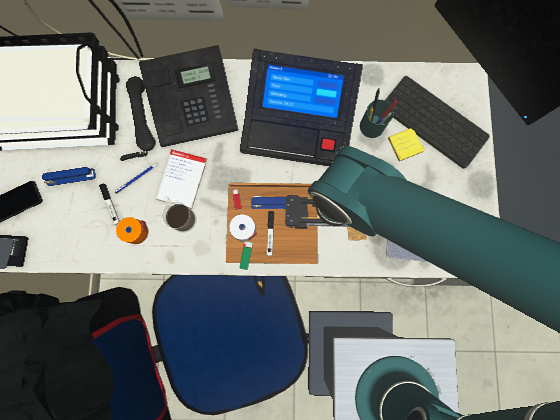

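```bash
cat >> h.py <<'E'
def go(x,y,z,yaw):
    s=read_state(); q=R.from_quat(s['ee_rot']); a=np.radians(yaw)/2
    t=R.from_quat([np.cos(a),np.sin(a),0,0])
    print('shift mm',((np.array([x,y,z])-np.array(s['eef_pos'])*1000)).round(1),'turn',np.degrees((t*q.inv()).as_rotvec()).round(2))
E
python3 -c "
from h import *
go(433,402.5,95,90.5)"
```

```text
shift mm [  1.6 195.4 -81.2] turn [ 0.45 -0.44  0.32]
```

```bash
python3 -m creep '[[[1.6,40,0,0.45,-0.44,0.32,0],[1.6,80,0,0.45,-0.44,0.32,0],[1.6,120,-15,0.45,-0.44,0.32,0],[1.6,160,-40,0.45,-0.44,0.32,0],[1.6,195,-70,0.45,-0.44,0.32,0]]]'; python3 -m creep '[[[0,0,0,0,0,0,0],[0,0,0,0,0,0,0]]]';python3 -c "
from h import *
print(read_state()['joint_positions']);grab('wrist','w4.png'); go(433,402.5,32,90.5)"
```

```text
time: 8.98
eef_pos: [0.4335, 0.3902, 0.118]
ee_rot: [0.704, 0.71, 0.002, 0.0]
wrist_force: [1.5, -1.0, 0.5]
finger_gap: 1.002
time: 9.15
eef_pos: [0.4314, 0.392, 0.1164]
ee_rot: [0.702, 0.712, 0.0, -0.001]
wrist_force: [-0.6, -0.7, 0.6]
finger_gap: 0.998
[-0.14480898  0.6682609  -0.88954323  1.80798315  0.62021929  0.97047992
  0.28719737]
shift mm [  0.3  12.  -85.4] turn [-0.08  0.05 -0.13]
```

View pics/w4.png

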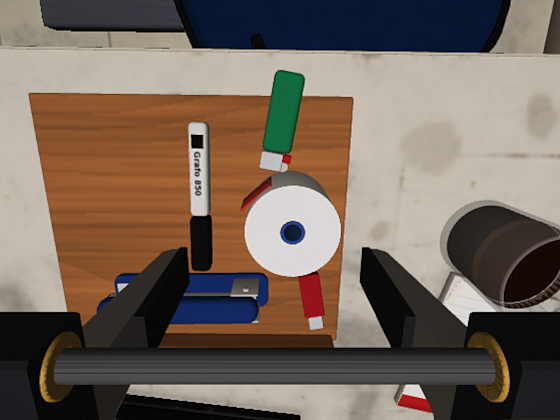

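```bash
python3 -c "
from h import *
d=grab('wrist')
print(plane(d,[[292,233],[245,233],[340,233]],.063).round(4)); print(plane(d,[[199,123],[201,270]],.014).round(4)); print(plane(d,[[268,270],[257,322],[115,275]],.03).round(4)); go(433,402.5,60,90.5)"
```

```text
[[0.4347 0.4012 0.063 ]
 [0.435  0.369  0.063 ]
 [0.4343 0.434  0.063 ]]
[[0.3645 0.331  0.014 ]
 [0.4876 0.3265 0.014 ]]
[[0.4791 0.3844 0.03  ]
 [0.5279 0.3754 0.03  ]
 [0.4849 0.2598 0.03  ]]
shift mm [ -0.7  12.9 -58.1] turn [-0.09  0.13 -0.01]
```

```bash
python3 -m creep '[[[0,8,0,0,0,0,0],[0,12.5,-10,0,0,0,0],[0,12.5,-25,0,0,0,0],[0,12.5,-25,0,0,0,0]]]'; python3 -c "
from h import *
go(433.7,402,32,90.5)"
```

```text
time: 9.58
eef_pos: [0.4333, 0.3999, 0.0904]
ee_rot: [0.704, 0.71, -0.001, 0.001]
wrist_force: [-0.3, -1.8, -0.4]
finger_gap: 0.998
shift mm [  0.4   2.1 -58.4] turn [0.1  0.01 0.05]
```

```bash
python3 -m creep '[[[0.4,2.1,-20,0,0,0,0],[0.4,2.1,-40,0,0,0,0],[0.4,2.1,-58,0,0,0,0],[0.4,2.1,-58,0,0,0,0]]]'; python3 -m creep '[[[0,0,0,0,0,0,0.2],[0,0,0,0,0,0,0.4],[0,0,0,0,0,0,0.7],[0,0,0,0,0,0,1],[0,0,0,0,0,0,1]]]'; python3 -m creep '[[[0,0,0,0,0,0,1]]]'
```

```text
time: 9.92
eef_pos: [0.4324, 0.3991, 0.0288]
ee_rot: [0.705, 0.71, -0.004, 0.001]
wrist_force: [-0.4, -0.3, 0.2]
finger_gap: 1.0
time: 10.33
eef_pos: [0.4328, 0.3998, 0.0299]
ee_rot: [0.705, 0.71, -0.003, 0.001]
wrist_force: [-0.4, -0.3, 2.2]
finger_gap: 0.714
time: 10.42
eef_pos: [0.4331, 0.3999, 0.0303]
ee_rot: [0.705, 0.71, -0.003, 0.001]
wrist_force: [-0.9, 0.2, -1.2]
finger_gap: 0.714
```

```bash
python3 -m creep '[[[0,0,15,0,0,0,1],[0,0,35,0,0,0,1],[0,0,55,0,0,0,1],[0,-20,70,0,0,0,1],[2,-50,70,0,0,0,1]]]'; python3 -m creep '[[[3,-38,0,0,0,0,1],[6,-76,0,0,0,0,1],[9,-114,0,0,0,0,1],[12,-152,0,0,0,0,1],[15,-190,0,0,0,0,1]]]'; python3 -m creep '[[[3,-38,0,0,0,0,1],[6,-76,0,0,0,0,1],[9,-114,0,0,0,0,1],[12,-152,0,0,0,0,1],[15,-180,0,0,0,0,1]]]'; python3 -c "
from h import *
go(465,-100,50,90.5);grab('wrist','w5.png')"
```

```text
time: 10.83
eef_pos: [0.4351, 0.3542, 0.1049]
ee_rot: [0.703, 0.711, 0.001, 0.0]
wrist_force: [-0.0, 0.6, -2.2]
finger_gap: 0.713
time: 11.25
eef_pos: [0.4499, 0.1624, 0.1059]
ee_rot: [0.703, 0.711, 0.001, 0.001]
wrist_force: [1.5, -0.3, -0.7]
finger_gap: 0.715
time: 11.67
eef_pos: [0.4647, -0.0214, 0.1067]
ee_rot: [0.704, 0.711, 0.001, 0.002]
wrist_force: [1.4, 0.2, -2.2]
finger_gap: 0.709
shift mm [  0.3 -78.6 -56.7] turn [ 0.09  0.19 -0.06]
```

View pics/w5.png

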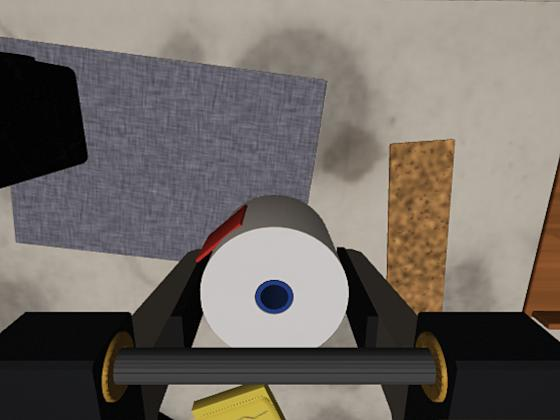

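The roll is held upright between the jaws (hub px 274,297) and the speaker stands on the mat at left.

```bash
python3 -m creep '[[[-2,-35,0,0,0,0,1],[-5,-65,-15,0,0,0,1],[-7,-79,-40,0,0,0,1],[-7,-79,-60,0,0,0,1],[-7,-79,-70,0,0,0,1]]]'; python3 -m creep '[[[0,0,0,0,0,0,1],[0,0,0,0,0,0,1]]]'; python3 -c "
from h import *
go(458,-100,27,90.5);grab('wrist','w5.png')"
```

```text
time: 12.13
eef_pos: [0.457, -0.107, 0.035]
ee_rot: [0.707, 0.707, -0.002, 0.002]
wrist_force: [-0.3, 0.6, -1.2]
finger_gap: 0.714
time: 12.3
eef_pos: [0.4572, -0.1061, 0.0355]
ee_rot: [0.706, 0.708, -0.002, 0.002]
wrist_force: [-0.5, -0.4, -1.0]
finger_gap: 0.717
shift mm [ 0.8  6.1 -8.5] turn [ 0.28 -0.01  0.39]
```

```bash
python3 -m creep '[[[0,3,-4,0,0,0,1],[0,4,-8,0,0,0,1],[0,4,-9,0,0,0,1],[0,4,-9,0,0,0,1]]]'; python3 -m creep '[[[0,0,0,0,0,0,0.7],[0,0,0,0,0,0,0.3],[0,0,0,0,0,0,0],[0,0,0,0,0,0,0],[0,0,0,0,0,0,0]]]'; python3 -m creep '[[[0,0,0,0,0,0,0],[0,0,20,0,0,0,0],[0,0,50,0,0,0,0],[0,0,90,0,0,0,0],[0,0,120,0,0,0,0]]]'
```

```text
time: 12.68
eef_pos: [0.4578, -0.1017, 0.027]
ee_rot: [0.706, 0.708, -0.001, 0.002]
wrist_force: [-0.9, -0.4, -2.1]
finger_gap: 0.715
time: 13.1
eef_pos: [0.4581, -0.1018, 0.0272]
ee_rot: [0.706, 0.708, -0.001, 0.002]
wrist_force: [-0.6, 1.2, -0.8]
finger_gap: 0.908
time: 13.52
eef_pos: [0.4583, -0.1012, 0.1492]
ee_rot: [0.706, 0.708, -0.001, 0.002]
wrist_force: [1.0, 0.1, -1.0]
finger_gap: 0.999
```

Now the marker: (424.5, 330), at its middle.

```bash
python3 -m creep '[[[-4,40,0,0,0,0,0],[-8,80,0,0,0,0,0],[-12,120,0,0,0,0,0],[-16,160,0,0,0,0,0],[-20,200,0,0,0,0,0]]]'; python3 -m creep '[[[-3,40,0,0,0,0,0],[-6,80,0,0,0,0,0],[-9,120,0,0,0,0,0],[-12,160,0,0,0,0,0],[-13,190,0,0,0,0,0]]]'; python3 -m creep '[[[0,38,0,0,0,0,0.3],[0,40,0,0,0,0,0.55],[0,40,0,0,0,0,0.55]]]';python3 -c "
from h import *
go(424.5,330,80,90.5)
d=grab('wrist','w6.png')"
```

```text
time: 13.93
eef_pos: [0.4379, 0.1, 0.1495]
ee_rot: [0.706, 0.708, -0.001, 0.003]
wrist_force: [0.9, 0.1, 0.1]
finger_gap: 0.997
time: 14.35
eef_pos: [0.4238, 0.2935, 0.1499]
ee_rot: [0.705, 0.709, -0.0, 0.003]
wrist_force: [0.7, -1.0, 0.1]
finger_gap: 0.999
time: 14.6
eef_pos: [0.4223, 0.3366, 0.15]
ee_rot: [0.703, 0.711, 0.0, 0.002]
wrist_force: [-0.3, -0.2, -0.6]
finger_gap: 0.803
shift mm [  2.2  -6.6 -70. ] turn [ 0.14  0.15 -0.11]
```

View pics/w6.png

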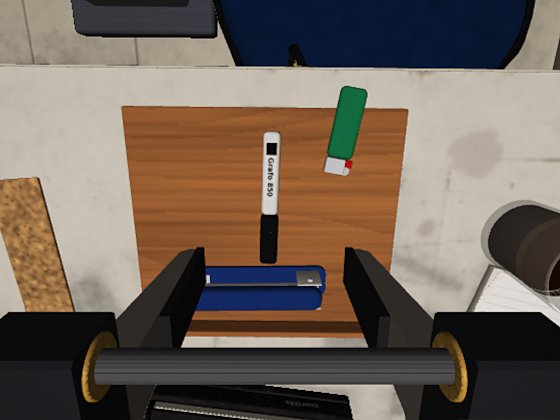

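```bash
python3 -c "
from h import *
d=grab('wrist')
p=plane(d,[[272,132],[269,263]],.014);print(p.round(4),p.mean(0)); 
hs=d['img'].astype(int);m=((hs[...,2]-hs[...,0]>50)).astype(np.uint8);m[:240]=0;m[320:]=0
c=max(cv2.findContours(m,0,1)[0],key=cv2.contourArea)[:,0];print(c.min(0),c.max(0));
print(plane(d,[[326,268],[325,308]],.03).round(4))
go(424,330.5,14,90.5)"
```

```text
[[0.3635 0.3296 0.014 ]
 [0.4863 0.3274 0.014 ]] [0.42490758 0.32852373 0.014     ]
[200 289] [324 309]
[[0.4832 0.3797 0.03  ]
 [0.5248 0.3808 0.03  ]]
shift mm [   0.3   -2.2 -135.5] turn [0.3  0.16 0.2 ]
```

```bash
python3 -m creep '[[[0.3,-2.5,-30,0.2,0,-1,0.55],[0.3,-2.5,-60,0.2,0,-1,0.55],[0.3,-2.5,-90,0.2,0,-1,0.55],[0.3,-2.5,-120,0.2,0,-1,0.55],[0.3,-2.5,-134,0.2,0,-1,0.55]]]'; python3 -m creep '[[[0,0,0,0,0,0,0.55],[0,0,0,0,0,0,0.55]]]';python3 -c "
from h import *
go(424.5,330,12,89.5)
d=grab('wrist','w7.png')"
```

```text
time: 15.12
eef_pos: [0.4237, 0.3262, 0.0124]
ee_rot: [0.713, 0.702, -0.002, 0.002]
wrist_force: [-0.5, -0.0, 0.5]
finger_gap: 0.451
time: 15.28
eef_pos: [0.4239, 0.3244, 0.0121]
ee_rot: [0.713, 0.701, -0.003, 0.002]
wrist_force: [-0.1, 0.8, -0.6]
finger_gap: 0.446
shift mm [ 0.6  5.6 -0.1] turn [ 0.44 -0.09  0.52]
```

View pics/w7.png

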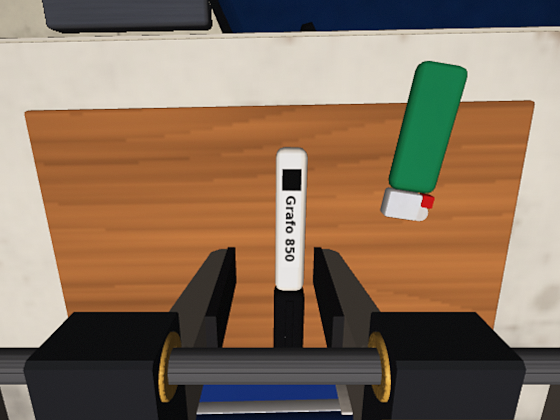

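```bash
python3 -m creep '[[[0.6,5.4,0,0,0,0,0.55],[0.6,5.4,0,0,0,0,0.55],[0.6,5.4,0,0,0,0,0.55]]]'; python3 -m creep '[[[0,0,0,0,0,0,0.7],[0,0,0,0,0,0,1],[0,0,0,0,0,0,1],[0,0,0,0,0,0,1],[0,0,0,0,0,0,1]]]';python3 -c "
from h import *
go(424.5,330,12,89.5)"
```

```text
time: 15.58
eef_pos: [0.4259, 0.332, 0.0146]
ee_rot: [0.713, 0.701, -0.001, 0.002]
wrist_force: [0.1, 0.5, 0.1]
finger_gap: 0.449
time: 16.0
eef_pos: [0.426, 0.332, 0.0147]
ee_rot: [0.713, 0.701, -0.001, 0.002]
wrist_force: [0.3, -0.3, 3.0]
finger_gap: 0.174
shift mm [-1.5 -2.  -2.7] turn [0.24 0.14 0.49]
```

```bash
python3 -m creep '[[[0,0,15,0,0,0,1],[0,0,35,0,0,0,1],[0,0,60,0,0,0,1],[0,-30,70,0,0,0,1],[0,-65,70,0,0,0,1]]]'; python3 -m creep '[[[0,-38,0,0,0,0,1],[0,-76,0,0,0,0,1],[0,-114,0,0,0,0,1],[0,-152,0,0,0,0,1],[0,-180,0,0,0,0,1]]]'; python3 -m creep '[[[0,-38,0,0,0,0,1],[0,-70,0,0,0,0,1],[0,-90,0,0,0,0,1],[0,-100,0,0,0,0,1],[0,-100,0,0,0,0,1]]]'; python3 -c "
from h import *
go(426,-18,12,90.5);d=grab('wrist','w8.png')"
```

```text
time: 16.42
eef_pos: [0.4267, 0.2702, 0.0883]
ee_rot: [0.712, 0.703, 0.003, 0.002]
wrist_force: [1.2, -0.0, 0.1]
finger_gap: 0.174
time: 16.83
eef_pos: [0.4263, 0.087, 0.0889]
ee_rot: [0.712, 0.702, 0.002, 0.003]
wrist_force: [0.7, -0.5, -0.8]
finger_gap: 0.176
time: 17.25
eef_pos: [0.4264, -0.015, 0.0893]
ee_rot: [0.714, 0.701, 0.002, 0.003]
wrist_force: [0.4, 0.2, -1.1]
finger_gap: 0.171
shift mm [ -0.4  -3.  -77.3] turn [0.14 0.41 1.54]
```

View pics/w8.png

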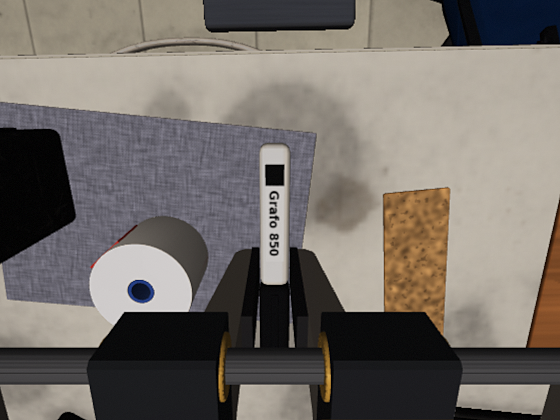

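```bash
python3 -m creep '[[[0,-4,-20,0,0,0,1],[0,-4,-40,0,0,0,1],[0,-4,-55,0,0,0,1],[0,-4,-68,0,0,0,1],[0,-4,-73,0,0,0,1]]]'; python3 -m creep '[[[0,0,0,0,0,0,1],[0,0,0,0,0,0,1]]]'; python3 -c "
from h import *
go(426,-20,11.7,90.5)"
```

```text
time: 17.72
eef_pos: [0.4259, -0.0147, 0.0154]
ee_rot: [0.711, 0.703, 0.002, 0.002]
wrist_force: [-0.3, 0.5, 0.2]
finger_gap: 0.174
time: 17.88
eef_pos: [0.4261, -0.0128, 0.0157]
ee_rot: [0.71, 0.704, 0.003, 0.002]
wrist_force: [1.0, -0.3, -0.7]
finger_gap: 0.175
shift mm [-0.1 -7.2 -4. ] turn [-0.05  0.36  1.02]
```

```bash
python3 -m creep '[[[0,-5,-2,0,0.3,0,1],[0,-5,-4,0,0.3,0,1],[0,-5,-4.5,0,0.3,0,1]]]'; python3 -m creep '[[[0,0,0,0,0,0,0.85],[0,0,0,0,0,0,0.7],[0,0,0,0,0,0,0.6],[0,0,0,0,0,0,0.6],[0,0,0,0,0,0,0.6]]]'; python3 -m creep '[[[0,0,15,0,0,0,0.6],[0,0,30,0,0,0,0.6],[0,0,60,0,0,0,0.6],[0,0,95,0,0,0,0.6],[0,0,120,0,0,0,0.6]]]'; python3 -c "
from h import *
d=grab('wrist','w9.png');d=grab('scene','s9.png')"
```

```text
time: 18.13
eef_pos: [0.4268, -0.0181, 0.0116]
ee_rot: [0.711, 0.704, 0.001, 0.001]
wrist_force: [-0.9, -0.5, 10.7]
finger_gap: 0.174
time: 18.55
eef_pos: [0.4267, -0.0182, 0.0117]
ee_rot: [0.711, 0.704, 0.001, 0.001]
wrist_force: [0.3, 1.1, 0.0]
finger_gap: 0.396
time: 18.97
eef_pos: [0.4269, -0.0176, 0.1335]
ee_rot: [0.71, 0.704, 0.001, 0.001]
wrist_force: [-0.2, -0.2, -0.8]
finger_gap: 0.399
```

View pics/w9.png

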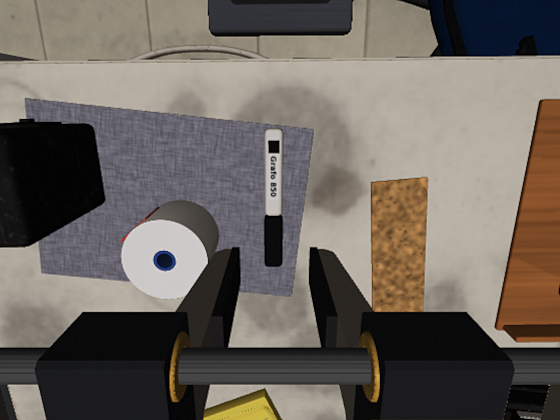

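View pics/s9.png

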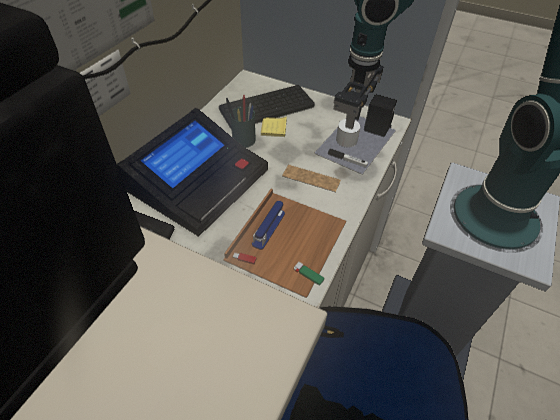

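All three rest on the mat: speaker and roll upright, marker flat. The stapler is untouched. Next I'll view the stapler.

```bash
python3 -m creep '[[[-5,40,10,0,0,0,0.4],[-10,80,20,0,0,0,0.4],[-15,120,30,0,0,0,0.4],[-20,160,40,0,0,0,0.4],[-25,200,50,0,0,0,0.4]]]'; python3 -m creep '[[[-5,40,10,0,0,0,0.4],[-5,80,15,0,0,0,0.4],[-5,115,15,0,0,0,0.4],[-5,132,15,0,0,0,0.4],[-5,132,15,0,0,0,0.4]]]';  python3 -c "
from h import *
d=grab('wrist','w10.png');t=grab('top')
import pickle;pickle.dump((t,d),open('v2.pkl','wb'))
cv2.imwrite('pics/z10.png',cv2.resize(d['img'][190:300,160:370],None,fx=3.7,fy=3.7,interpolation=2)[:,:,::-1])
print(read_state()['joint_positions'])"
```

```text
time: 19.48
eef_pos: [0.4032, 0.1829, 0.1846]
ee_rot: [0.711, 0.703, 0.002, 0.004]
wrist_force: [1.4, -0.1, -0.7]
finger_gap: 0.601
time: 19.9
eef_pos: [0.3966, 0.3191, 0.1992]
ee_rot: [0.709, 0.705, 0.003, 0.002]
wrist_force: [0.1, 0.2, -0.3]
finger_gap: 0.597
[ 0.10756471  0.4649785  -1.05954425  1.91829414  0.48053552  1.03537574
  0.39891117]
```

View pics/w10.png

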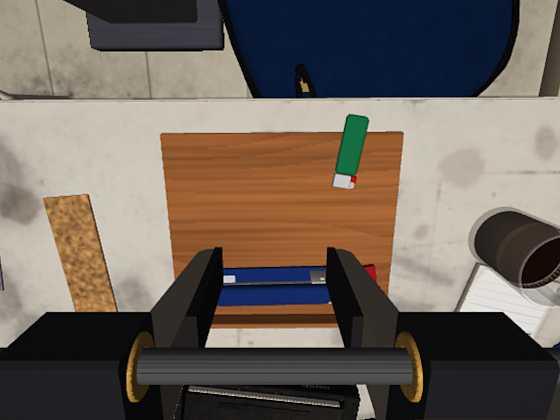

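View pics/z10.png

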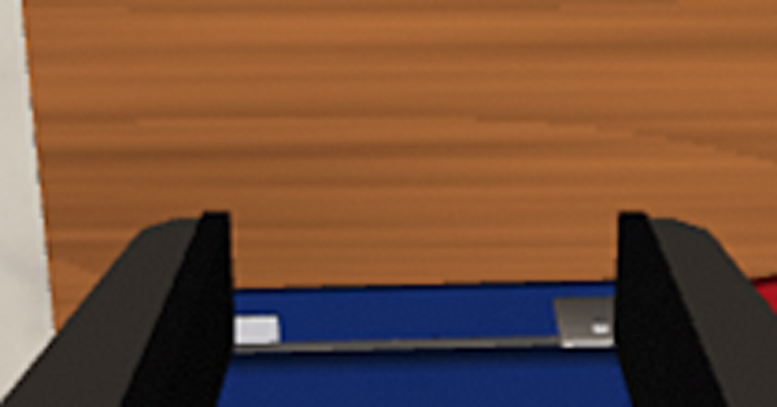

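```bash
python3 -c "
from h import *
import pickle
t,d=pickle.load(open('v2.pkl','rb'))
print(plane(d,(np.array([(250,288),(600,282)])+.5)/3.7-.5+[160,190],.012).round(4))
# back edge of arm top / front edge of arm
t0=pickle.load(open('v.pkl','rb'))[0]
T=lambda p:(np.array(p,float)+.5)/7-.5+[222,180]
print(plane(t0,T([(380,118),(380,170)]),.048).round(4),plane(t0,T([(380,201)]),.012).round(4))
"
```

```text
[[0.4904 0.2641 0.012 ]
 [0.489  0.3705 0.012 ]]
[[0.5187 0.3164 0.048 ]
 [0.4984 0.316  0.048 ]] [[0.4931 0.3164 0.012 ]]
```

```bash
python3 -m creep '[[[20,0,-5,0,0,-7,0.5],[40,0,-10,0,0,-14,0.5],[60,0,-15,0,0,-21,0.5],[80,0,-20,0,0,-28,0.5],[95,0,-25,0,0,-35,0.5]]]'; python3 -m creep '[[[4,0,0,0,0,-7,0.5],[8,0,0,0,0,-14,0.5],[12,0,0,0,0,-21,0.5],[14,0,0,0,0,-28,0.5],[16,0,0,0,0,-35,0.5]]]';  python3 -c "
from h import *
print(read_state()['joint_positions']); go(508,317,150,0.8)"
```

```text
time: 20.42
eef_pos: [0.4946, 0.3113, 0.1725]
ee_rot: [0.892, 0.453, -0.001, 0.004]
wrist_force: [-0.4, -0.2, 0.3]
finger_gap: 0.498
time: 20.83
eef_pos: [0.5112, 0.3082, 0.1718]
ee_rot: [0.987, 0.159, -0.003, 0.005]
wrist_force: [0.4, -0.1, -0.3]
finger_gap: 0.499
[-0.10196015  0.53185826 -0.67253685  1.73563818  0.38691682  1.01936141
 -0.59733984]
shift mm [ -3.2   8.8 -21.8] turn [  0.57  -0.29 -17.51]
```

```bash
python3 -m creep '[[[-3,9,-10,0.2,-0.1,-7,0.5],[-3,9,-20,0.4,-0.2,-14,0.5],[-3,9,-22,0.6,-0.3,-17.5,0.5],[-3,9,-22,0.6,-0.3,-17.5,0.5]]]';  python3 -c "
from h import *
d=grab('wrist','w11.png');grab('top','t11.png'); go(508,317,60,0.8)"
```

```text
time: 21.17
eef_pos: [0.5082, 0.3139, 0.1485]
ee_rot: [1.0, 0.005, -0.001, 0.001]
wrist_force: [0.2, 0.4, 0.2]
finger_gap: 0.504
shift mm [ -0.6   1.7 -89.6] turn [ 0.04 -0.   -0.01]
```

View pics/w11.png

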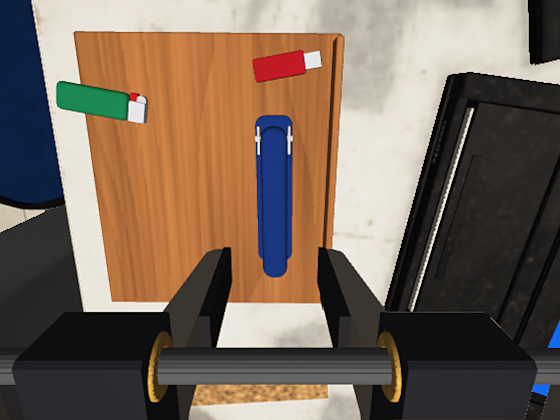

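```bash
python3 -c "
from h import *
d=grab('wrist');print(plane(d,[[274,116]],.012).round(4),plane(d,[[275,277]],.048).round(4),plane(d,[[275,277]],.036).round(4),plane(d,[[255,200],[293,200]],.012).round(4),plane(d,[[261,200],[288,200]],.048).round(4))"
```

```text
[[0.5072 0.3864 0.012 ]] [[0.5099 0.2533 0.048 ]] [[0.51  0.247 0.036]] [[0.4908 0.3121 0.012 ]
 [0.5255 0.3126 0.012 ]] [[0.4976 0.3218 0.048 ]
 [0.5194 0.3221 0.048 ]]
```

```bash
python3 -m creep '[[[0,2.5,-30,0,0,0,0.5],[0,2.5,-60,0,0,0,0.5],[0,2.5,-90,0,0,0,0.5],[0,2.5,-110,0,0,0,0.5],[0,2.5,-118,0,0,0,0.5]]]'; python3 -m creep '[[[0,0,0,0,0,0,0.5],[0,0,0,0,0,0,0.5]]]'; python3 -c "
from h import *
go(508,318,27,0.8)"
```

```text
time: 21.73
eef_pos: [0.5074, 0.3165, 0.029]
ee_rot: [1.0, 0.007, -0.002, 0.001]
wrist_force: [-0.2, -0.6, 1.0]
finger_gap: 0.495
time: 21.9
eef_pos: [0.5075, 0.3162, 0.0291]
ee_rot: [1.0, 0.007, -0.002, 0.001]
wrist_force: [0.7, 0.6, -0.5]
finger_gap: 0.496
shift mm [ 0.5  1.8 -2.1] turn [ 0.15 -0.24 -0.06]
```

```bash
python3 -m creep '[[[0.5,1,-2,0,0,0,0.6],[0.5,1,-2,0,0,0,0.8],[0.5,1,-2,0,0,0,1],[0.5,1,-2,0,0,0,1],[0.5,1,-2,0,0,0,1]]]'; python3 -m creep '[[[0,0,0,0,0,0,1],[0,0,15,0,0,0,1],[0,0,35,0,0,0,1],[0,0,60,0,0,0,1],[0,0,80,0,0,0,1]]]'; python3 -c "
from h import *
print(read_state()['joint_positions']);go(489,97.5,100,94.9)"
```

```text
time: 22.32
eef_pos: [0.5083, 0.3175, 0.028]
ee_rot: [1.0, 0.008, -0.002, 0.001]
wrist_force: [-1.0, -0.3, 3.8]
finger_gap: 0.221
time: 22.73
eef_pos: [0.5082, 0.3176, 0.11]
ee_rot: [1.0, 0.008, -0.001, 0.001]
wrist_force: [0.4, 0.8, -3.4]
finger_gap: 0.218
[-0.18855206  0.5889079  -0.57136071  1.78082663  0.39569409  0.89214932
 -0.9214768 ]
shift mm [ -19.2 -220.1  -10. ] turn [ 2.300e-01 -4.000e-02  9.401e+01]
```

```bash
python3 -m creep '[[[-1,-16,0,0,0,7,1],[-3,-32,0,0,0,14,1],[-4,-48,0,0,0,21,1],[-6,-64,0,0,0,28,1],[-7,-80,0,0,0,35,1]]]'; python3 -m creep '[[[-1,-16,0,0,0,7,1],[-3,-32,0,0,0,14,1],[-4,-48,0,0,0,21,1],[-6,-64,0,0,0,28,1],[-7,-80,0,0,0,35,1]]]'; python3 -c "
from h import *
go(490,97.5,60,94.9)"
```

```text
time: 23.15
eef_pos: [0.5008, 0.2367, 0.1107]
ee_rot: [0.95, 0.311, -0.001, 0.002]
wrist_force: [-0.0, -1.0, -3.4]
finger_gap: 0.223
time: 23.57
eef_pos: [0.4936, 0.1557, 0.1114]
ee_rot: [0.811, 0.585, -0.001, 0.002]
wrist_force: [0.2, 0.6, -2.9]
finger_gap: 0.225
shift mm [ -3.6 -58.2 -51.4] turn [ 0.24  0.15 23.29]
```

```bash
python3 -m creep '[[[-1,-20,0,0,0,7,1],[-2,-40,-15,0,0,14,1],[-3.6,-58,-30,0,0,20,1],[-3.6,-58,-45,0.2,0.1,23.3,1],[-3.6,-58,-51,0.2,0.1,23.3,1]]]'; python3 -m creep '[[[0,0,0,0,0,0,1],[0,0,0,0,0,0,1]]]';  python3 -c "
from h import *
print(read_state()['joint_positions'])
go(490,97.5,26,94.9);grab('wrist','w12.png')"
```

```text
time: 23.98
eef_pos: [0.4892, 0.0953, 0.0592]
ee_rot: [0.677, 0.736, -0.001, 0.0]
wrist_force: [0.0, 0.7, -3.1]
finger_gap: 0.215
time: 24.15
eef_pos: [0.4891, 0.0955, 0.0596]
ee_rot: [0.677, 0.736, -0.001, 0.0]
wrist_force: [0.4, 0.1, -2.1]
finger_gap: 0.22
[ 0.45506309  0.65859273 -0.90867924  2.03488124  0.7305138   0.81133913
  0.76193161]
shift mm [  0.9   2.  -33.6] turn [ 0.12 -0.1   0.17]
```

View pics/w12.png

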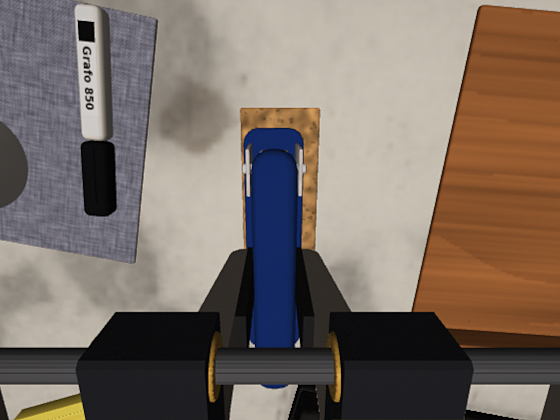

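```bash
python3 -m creep '[[[0.9,2,-12,0,0,0,1],[0.9,2,-22,0,0,0,1],[0.9,2,-29,0,0,0,1],[0.9,2,-33,0,0,0,1],[0.9,2,-34,0,0,0,1]]]'; python3 -m creep '[[[0,0,0,0,0,0,1],[0,0,0,0,0,0,1]]]';  python3 -c "
from h import *
go(490,97.5,26,94.9);d=grab('wrist','w13.png');print(plane(d,[[241,96],[318,96]],.004))"
```

```text
time: 24.62
eef_pos: [0.4897, 0.0977, 0.0257]
ee_rot: [0.677, 0.736, -0.002, 0.0]
wrist_force: [-5.2, -3.0, 12.6]
finger_gap: 0.22
time: 24.78
eef_pos: [0.4897, 0.0978, 0.0258]
ee_rot: [0.677, 0.736, -0.003, 0.001]
wrist_force: [-1.2, -1.0, 2.6]
finger_gap: 0.221
shift mm [ 0.3 -0.3  0.2] turn [ 0.27 -0.14  0.08]
[[0.40511837 0.07155945 0.004     ]
 [0.4017497  0.11173618 0.004     ]]
```

View pics/w13.png

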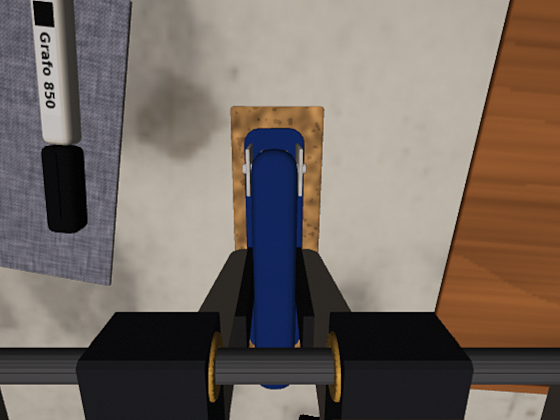

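Touching down: the stapler is on the pad with even margins left and right (232–246 and 303–323). Releasing partway and lifting.

```bash
python3 -m creep '[[[0,0,0,0,0,0,0.8],[0,0,0,0,0,0,0.6],[0,0,0,0,0,0,0.5],[0,0,0,0,0,0,0.5],[0,0,0,0,0,0,0.5]]]'; python3 -m creep '[[[0,0,15,0,0,0,0.5],[0,0,40,0,0,0,0.5],[-5,0,70,0,0,0,0.5],[-30,0,90,0,0,0,0.5],[-60,0,110,0,0,0,0.5]]]';  python3 -c "
from h import *
d=grab('wrist','w14.png')"
```

```text
time: 25.25
eef_pos: [0.4898, 0.0979, 0.0258]
ee_rot: [0.677, 0.736, -0.002, 0.001]
wrist_force: [-0.2, 0.3, 0.2]
finger_gap: 0.484
time: 25.67
eef_pos: [0.4307, 0.0986, 0.1369]
ee_rot: [0.677, 0.736, -0.001, 0.001]
wrist_force: [0.7, 0.1, 0.8]
finger_gap: 0.499
```

View pics/w14.png

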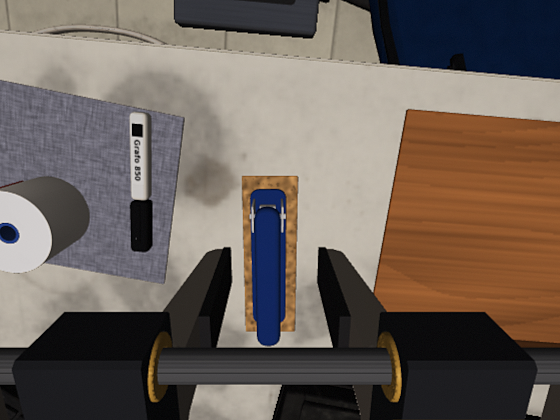

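The stapler rests on the pad, centred (pad rows 176–331, base rows 189–323; columns 242–298 against 251–287). Now the marker goes back.

```bash
python3 -m creep '[[[-1,-35,0,0,0,-3,0.56],[-2,-70,0,0,0,-5.4,0.56],[-3,-100,0,0,0,-5.4,0.56],[-4,-117,0,0,0,-5.4,0.56],[-4,-117,0,0,0,-5.4,0.56]]]'; python3 -c "
from h import *
go(426.8,-18.1,12,89.4)
d=grab('wrist','w15.png')"
```

```text
time: 26.13
eef_pos: [0.4207, -0.022, 0.1381]
ee_rot: [0.712, 0.703, -0.004, 0.002]
wrist_force: [-0.4, 0.3, 0.5]
finger_gap: 0.441
shift mm [   6.1    3.9 -126.1] turn [ 0.48 -0.22  0.13]
```

View pics/w15.png

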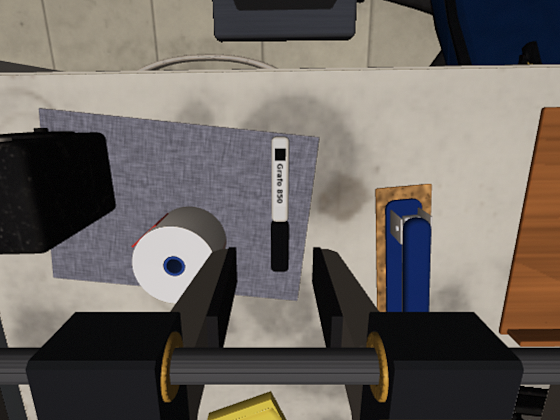

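```bash
python3 -m creep '[[[6,4,-30,0.4,-0.2,0,0.56],[6,4,-60,0.4,-0.2,0,0.56],[6,4,-90,0.4,-0.2,0,0.56],[6,4,-115,0.4,-0.2,0,0.56],[6,4,-122,0.4,-0.2,0,0.56]]]';python3 -m creep '[[[0,0,0,0,0,0,0.56],[0,0,0,0,0,0,0.56]]]'; python3 -c "
from h import *
go(426.8,-18.1,11.7,89.4)"
```

```text
time: 26.6
eef_pos: [0.425, -0.014, 0.0136]
ee_rot: [0.71, 0.704, -0.001, -0.002]
wrist_force: [-1.3, 0.4, 0.2]
finger_gap: 0.438
time: 26.77
eef_pos: [0.425, -0.0124, 0.0139]
ee_rot: [0.709, 0.705, -0.001, -0.003]
wrist_force: [0.7, -0.0, -0.1]
finger_gap: 0.442
shift mm [ 1.8 -5.7 -2.2] turn [-0.15 -0.27 -0.27]
```

```bash
python3 -m creep '[[[1.8,-4.5,-2,0,0,0,0.56],[1.8,-4.5,-2,0,0,0,0.56],[1.8,-4.5,-2,0,0,0,0.56]]]'; python3 -m creep '[[[0,0,0,0,0,0,0.7],[0,0,0,0,0,0,1],[0,0,0,0,0,0,1],[0,0,0,0,0,0,1],[0,0,0,0,0,0,1]]]';python3 -m creep '[[[0,0,15,0,0,0,1],[0,0,35,0,0,0,1],[0,0,60,0,0,0,1],[0,30,70,0,0,0,1],[0,65,70,0,0,0,1]]]'
```

```text
time: 27.02
eef_pos: [0.4278, -0.0173, 0.0129]
ee_rot: [0.709, 0.705, -0.0, -0.002]
wrist_force: [0.6, 0.6, -0.6]
finger_gap: 0.441
time: 27.43
eef_pos: [0.4279, -0.0175, 0.013]
ee_rot: [0.71, 0.705, -0.0, -0.001]
wrist_force: [-1.6, -0.5, 1.7]
finger_gap: 0.172
time: 27.85
eef_pos: [0.4296, 0.0457, 0.0847]
ee_rot: [0.712, 0.702, 0.001, 0.0]
wrist_force: [0.1, 0.3, 0.4]
finger_gap: 0.17
```

```bash
python3 -m creep '[[[0,38,0,0,0,0,1],[0,76,0,0,0,0,1],[0,114,0,0,0,0,1],[0,152,0,0,0,0,1],[0,190,0,0,0,0,1]]]'; python3 -m creep '[[[0,38,0,0,0,0,1],[0,70,0,0,0,0,1],[0,93,0,0,0,0,1],[0,95,0,0,0,0,1],[0,95,0,0,0,0,1]]]'; python3 -c "
from h import *
go(427.2,330.5,22,89.4)"
```

```text
time: 28.27
eef_pos: [0.4292, 0.2373, 0.0846]
ee_rot: [0.712, 0.702, 0.0, 0.0]
wrist_force: [0.6, 0.3, 0.4]
finger_gap: 0.174
time: 28.68
eef_pos: [0.4282, 0.3338, 0.0844]
ee_rot: [0.711, 0.703, 0.0, -0.0]
wrist_force: [-0.4, -1.2, -0.5]
finger_gap: 0.176
shift mm [ -1.   -3.3 -62.4] turn [-0.05  0.01  0.06]
```

```bash
python3 -m creep '[[[-1,-1,-20,0,0,0,1],[-1,-1,-40,0,0,0,1],[-1,-1,-55,0,0,0,1],[-1,-1,-62,0,0,0,1],[-1,-1,-62,0,0,0,1]]]'; python3 -m creep '[[[0,0,0,0,0,0,1]]]';  python3 -c "
from h import *
go(427.2,330.5,16,89.4)"
```

```text
time: 29.1
eef_pos: [0.4266, 0.331, 0.0208]
ee_rot: [0.712, 0.703, -0.001, -0.0]
wrist_force: [-0.1, -0.3, 0.3]
finger_gap: 0.171
time: 29.18
eef_pos: [0.4268, 0.331, 0.0211]
ee_rot: [0.712, 0.703, -0.001, -0.0]
wrist_force: [0.3, 0.5, 0.7]
finger_gap: 0.171
shift mm [ 0.4 -0.5 -5.1] turn [ 0.07 -0.13  0.14]
```

```bash
python3 -m creep '[[[0.4,-0.5,-3,0,0,0,1],[0.4,-0.5,-5.5,0,0,0,1],[0.4,-0.5,-5.5,0,0,0,1]]]'; python3 -m creep '[[[0,0,0,0,0,0,0.85],[0,0,0,0,0,0,0.7],[0,0,0,0,0,0,0.6],[0,0,0,0,0,0,0.6],[0,0,0,0,0,0,0.6]]]'; python3 -m creep '[[[0,0,15,0,0,0,0.6],[0,0,30,0,0,0,0.6],[0,0,60,0,0,0,0.6],[0,0,95,0,0,0,0.5],[0,0,130,0,0,0,0.3]]]'; python3 -c "
from h import *
d=grab('wrist','w16.png')"
```

```text
time: 29.43
eef_pos: [0.4278, 0.3306, 0.0161]
ee_rot: [0.712, 0.702, -0.001, -0.0]
wrist_force: [-0.0, -0.4, 0.5]
finger_gap: 0.173
time: 29.85
eef_pos: [0.4279, 0.3306, 0.0162]
ee_rot: [0.712, 0.702, -0.001, -0.0]
wrist_force: [0.5, -0.3, 0.2]
finger_gap: 0.401
time: 30.27
eef_pos: [0.4273, 0.3308, 0.1488]
ee_rot: [0.711, 0.703, -0.001, -0.0]
wrist_force: [1.0, -0.2, 0.2]
finger_gap: 0.523
```

View pics/w16.png

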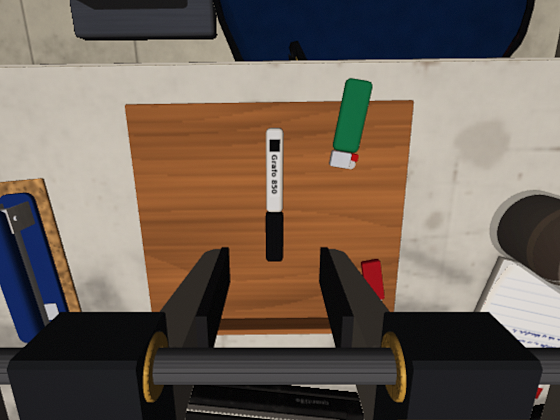

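```bash
python3 -c "
from h import *
d=grab('wrist')
print(plane(d,[[275,129],[274,261]],.014).round(4))
go(458.3,-101.5,150,90.3)"
```

```text
[[0.3687 0.3348 0.014 ]
 [0.4944 0.3323 0.014 ]]
shift mm [  28.3 -435.3   -2.9] turn [-0.31  0.43  1.04]
```

```bash
python3 -m creep '[[[2,-38,0,0,0,0,0],[4,-76,0,0,0,0,0],[6,-114,0,0,0,0,0],[8,-152,0,0,0,0,0],[10,-190,0,0,0,0,0]]]'; python3 -m creep '[[[3,-38,0,0,0,0,0],[6,-76,0,0,0,0,0],[9,-114,0,0,0,0,0],[12,-152,0,0,0,0,0],[15,-190,0,0,0,0,0]]]'; python3 -c "
from h import *
t=grab('top')
cv2.imwrite('pics/z17.png',cv2.resize(t['img'][180:270,222:322],None,fx=7,fy=7,interpolation=2)[:,:,::-1])"
```

```text
time: 30.78
eef_pos: [0.4397, 0.1422, 0.1535]
ee_rot: [0.711, 0.703, 0.005, 0.001]
wrist_force: [0.7, -0.6, 0.3]
finger_gap: 0.976
time: 31.2
eef_pos: [0.4543, -0.0498, 0.1542]
ee_rot: [0.711, 0.703, 0.005, 0.002]
wrist_force: [0.3, 0.2, 0.2]
finger_gap: 1.006
```

View pics/z17.png

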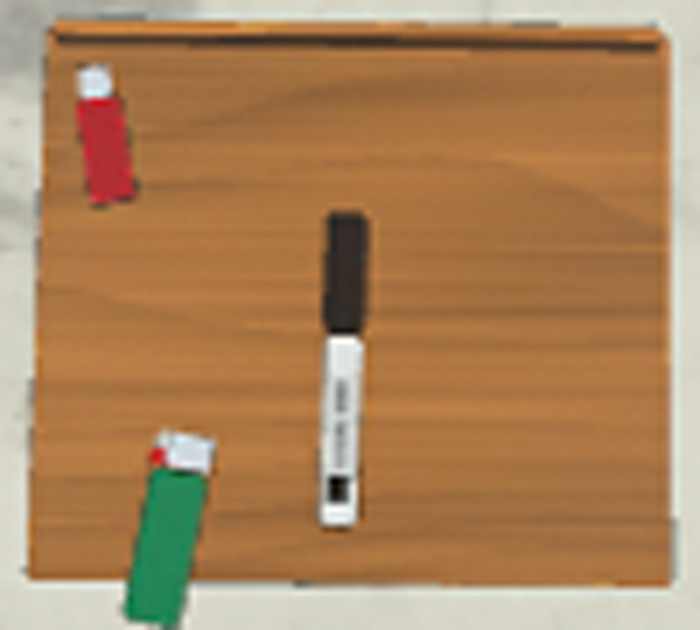

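The marker is back within about 1.5 mm (cap end 345,217→347,212 at 7×). Now the roll.

```bash
python3 -m creep '[[[2,-30,0,0,0,0,0],[4,-50,-10,0,0,0,0],[4,-52,-30,0,0,0,0],[4,-52,-50,0,0,0,0],[4,-52,-60,0,0,0,0]]]'; python3 -m creep '[[[0,0,0,0,0,0,0],[0,0,0,0,0,0,0]]]'; python3 -c "
from h import *
d=grab('wrist','w18.png')
go(458.1,-101.8,28,90.3)"
```

```text
time: 31.67
eef_pos: [0.4575, -0.1103, 0.0912]
ee_rot: [0.715, 0.699, 0.002, 0.001]
wrist_force: [-0.9, -0.1, -0.5]
finger_gap: 0.999
time: 31.83
eef_pos: [0.4571, -0.1093, 0.0909]
ee_rot: [0.715, 0.7, 0.002, 0.001]
wrist_force: [-0.0, 0.2, -0.7]
finger_gap: 0.999
shift mm [  0.4   7.6 -63.5] turn [-0.08  0.28  1.52]
```

View pics/w18.png

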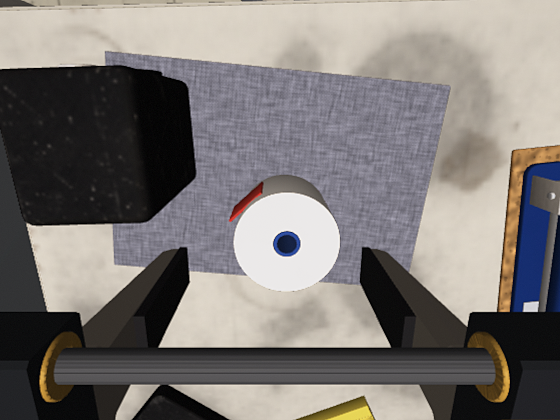

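```bash
python3 -m creep '[[[0.5,5,0,0,0.3,1.5,0],[0.5,7.5,-10,0,0.3,1.5,0],[0.5,7.5,-25,0,0.3,1.5,0],[0.5,7.5,-25,0,0.3,1.5,0]]]'; python3 -c "
from h import *
go(458.1,-101.8,28,90.3)"
```

```text
time: 32.22
eef_pos: [0.4572, -0.1013, 0.065]
ee_rot: [0.705, 0.709, -0.0, -0.002]
wrist_force: [-0.2, 0.4, 0.9]
finger_gap: 1.0
shift mm [  0.9  -0.5 -37. ] turn [-0.11 -0.15 -0.03]
```

```bash
python3 -m creep '[[[0.9,-0.5,-15,0,0,0,0],[0.9,-0.5,-30,0,0,0,0],[0.9,-0.5,-36.5,0,0,0,0],[0.9,-0.5,-36.5,0,0,0,0]]]'; python3 -m creep '[[[0,0,0,0,0,0,0.2],[0,0,0,0,0,0,0.4],[0,0,0,0,0,0,0.7],[0,0,0,0,0,0,1],[0,0,0,0,0,0,1]]]'; python3 -m creep '[[[0,0,0,0,0,0,1],[0,0,0,0,0,0,1]]]'
```

```text
time: 32.55
eef_pos: [0.4574, -0.1014, 0.0278]
ee_rot: [0.705, 0.709, -0.001, -0.002]
wrist_force: [0.6, -0.0, -0.1]
finger_gap: 1.001
time: 32.97
eef_pos: [0.4578, -0.1016, 0.0284]
ee_rot: [0.705, 0.709, -0.0, -0.002]
wrist_force: [-0.2, 0.2, 2.6]
finger_gap: 0.715
time: 33.13
eef_pos: [0.4578, -0.1017, 0.0284]
ee_rot: [0.705, 0.709, -0.001, -0.002]
wrist_force: [0.1, 0.2, -1.1]
finger_gap: 0.707
```

```bash
python3 -m creep '[[[0,0,15,0,0,0,1],[0,0,35,0,0,0,1],[0,0,60,0,0,0,1],[0,30,75,0,0,0,1],[0,65,75,0,0,0,1]]]'; python3 -m creep '[[[-2,38,0,0,0,0,1],[-4,76,0,0,0,0,1],[-6,114,0,0,0,0,1],[-8,152,0,0,0,0,1],[-10,190,0,0,0,0,1]]]'; python3 -m creep '[[[-2,38,0,0,0,0,1],[-4,76,0,0,0,0,1],[-6,114,0,0,0,0,1],[-8,152,0,0,0,0,1],[-10,190,0,0,0,0,1]]]'; python3 -c "
from h import *
go(432.9,402,42,90.3)"
```

```text
time: 33.55
eef_pos: [0.4596, -0.0385, 0.1057]
ee_rot: [0.707, 0.707, 0.0, 0.0]
wrist_force: [1.6, 0.8, -2.1]
finger_gap: 0.714
time: 33.97
eef_pos: [0.4491, 0.1529, 0.1056]
ee_rot: [0.707, 0.707, 0.0, 0.0]
wrist_force: [0.5, 0.0, -1.7]
finger_gap: 0.716
time: 34.38
eef_pos: [0.4385, 0.3444, 0.1052]
ee_rot: [0.707, 0.707, -0.0, 0.0]
wrist_force: [1.3, 0.2, -0.3]
finger_gap: 0.709
shift mm [ -5.6  57.6 -63.2] turn [0.05 0.01 0.35]
```

```bash
python3 -m creep '[[[-3,35,0,0,0,0.3,1],[-5.6,57.6,-5,0,0,0.3,1],[-5.6,57.6,-25,0,0,0.3,1],[-5.6,57.6,-45,0,0,0.3,1],[-5.6,57.6,-60,0,0,0.3,1]]]'; python3 -m creep '[[[0,0,0,0,0,0,1],[0,0,0,0,0,0,1]]]'; python3 -c "
from h import *
go(432.9,402,31.4,90.3);grab('wrist','w19.png')"
```

```text
time: 34.8
eef_pos: [0.432, 0.4018, 0.0433]
ee_rot: [0.705, 0.709, -0.001, 0.0]
wrist_force: [-0.2, 0.4, -1.9]
finger_gap: 0.713
time: 34.97
eef_pos: [0.4317, 0.4009, 0.0424]
ee_rot: [0.705, 0.709, -0.002, 0.0]
wrist_force: [0.2, 1.0, -2.9]
finger_gap: 0.716
shift mm [  1.2   1.1 -11. ] turn [ 0.22 -0.16  0.01]
```

View pics/w19.png

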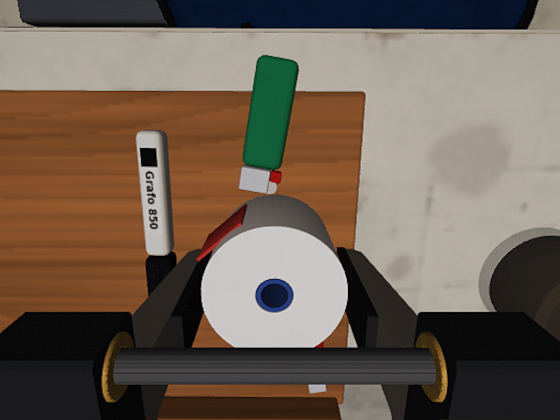

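```bash
python3 -m creep '[[[1.2,1.1,-5,0,0,0,1],[1.2,1.1,-9,0,0,0,1],[1.2,1.1,-11.3,0,0,0,1],[1.2,1.1,-11.3,0,0,0,1]]]'; python3 -m creep '[[[0,0,0,0,0,0,0.7],[0,0,0,0,0,0,0.3],[0,0,0,0,0,0,0.1],[0,0,0,0,0,0,0.1],[0,0,0,0,0,0,0.1]]]'; python3 -m creep '[[[0,0,0,0,0,0,0.1],[0,0,15,0,0,0,0.1],[0,0,45,0,0,0,0.1],[0,0,80,0,0,0,0],[0,0,120,0,0,0,0]]]'
```

```text
time: 35.35
eef_pos: [0.4333, 0.4023, 0.0319]
ee_rot: [0.705, 0.709, -0.002, 0.0]
wrist_force: [-1.1, -0.2, -1.1]
finger_gap: 0.714
time: 35.77
eef_pos: [0.4334, 0.4026, 0.0323]
ee_rot: [0.705, 0.709, -0.001, 0.0]
wrist_force: [-0.2, -0.8, 0.7]
finger_gap: 0.893
time: 36.18
eef_pos: [0.4325, 0.4021, 0.1536]
ee_rot: [0.705, 0.709, -0.002, 0.0]
wrist_force: [0.9, -0.3, 0.4]
finger_gap: 0.993
```

```bash
python3 -m creep '[[[-2,-38,10,0,0,0,0],[-4,-76,20,0,0,0,0],[-6,-114,20,0,0,0,0],[-8,-152,20,0,0,0,0],[-10,-190,20,0,0,0,0]]]'; python3 -m creep '[[[-3,-38,0,0,0,0,0],[-6,-76,0,0,0,0,0],[-9,-114,0,0,0,0,0],[-12,-152,0,0,0,0,0],[-15,-190,0,0,0,0,0]]]'; python3 -m creep '[[[-3,-38,0,0,0,0,0],[-6,-76,0,0,0,0,0],[-9,-114,0,0,0,0,0],[-12,-152,0,0,0,0,0],[-13,-180,0,0,0,0,0]]]'; python3 -c "
from h import *
go(392.8,-196.8,150,89.5)
t=grab('top')
cv2.imwrite('pics/z20.png',cv2.resize(t['img'][180:270,222:322],None,fx=7,fy=7,interpolation=2)[:,:,::-1])"
```

```text
time: 36.6
eef_pos: [0.4222, 0.2107, 0.1746]
ee_rot: [0.705, 0.709, -0.002, 0.001]
wrist_force: [0.4, 0.5, -0.3]
finger_gap: 1.001
time: 37.02
eef_pos: [0.4068, 0.0191, 0.1755]
ee_rot: [0.705, 0.71, -0.002, 0.002]
wrist_force: [0.8, -0.3, -0.2]
finger_gap: 0.996
time: 37.43
eef_pos: [0.393, -0.1641, 0.1764]
ee_rot: [0.705, 0.709, -0.003, 0.002]
wrist_force: [0.5, 0.5, 0.0]
finger_gap: 0.999
shift mm [ -0.2 -32.7 -26.4] turn [ 0.44 -0.05 -0.78]
```

View pics/z20.png

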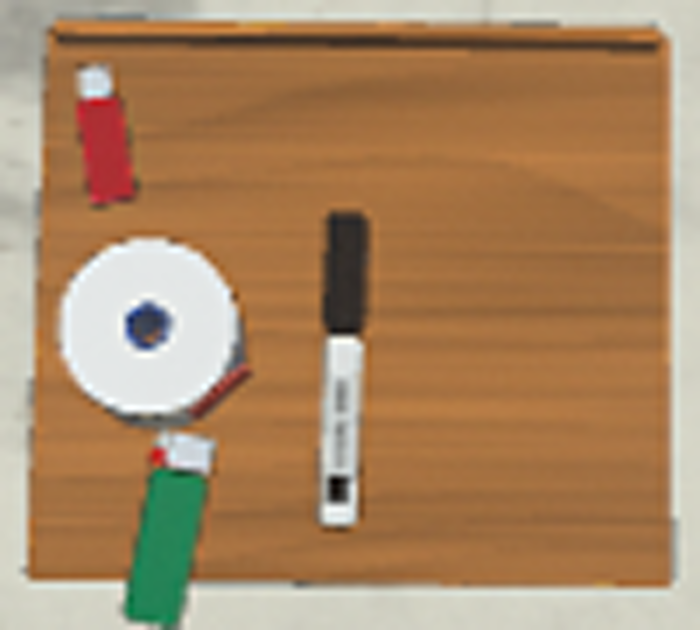

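The roll is back within about 2.5 mm (centre 143,330→149,327 at 7×). Now the speaker.

```bash
python3 -m creep '[[[0,-20,0,0.4,0,-0.8,0],[0,-32,-10,0.4,0,-0.8,0],[0,-32,-25,0.4,0,-0.8,0],[0,-32,-25,0.4,0,-0.8,0]]]'; python3 -m creep '[[[0,0,0,0,0,0,0],[0,0,0,0,0,0,0]]]'; python3 -c "
from h import *
d=grab('wrist','w21.png')
go(392.8,-196.8,54,89.5)"
```

```text
time: 37.82
eef_pos: [0.3918, -0.2008, 0.1501]
ee_rot: [0.713, 0.701, -0.001, -0.001]
wrist_force: [-0.9, 0.2, 0.1]
finger_gap: 1.001
time: 37.98
eef_pos: [0.3921, -0.2, 0.1509]
ee_rot: [0.712, 0.702, -0.001, -0.001]
wrist_force: [0.9, 0.3, -0.2]
finger_gap: 0.999
shift mm [  0.5   3.4 -97. ] turn [ 0.06 -0.15  0.37]
```

View pics/w21.png

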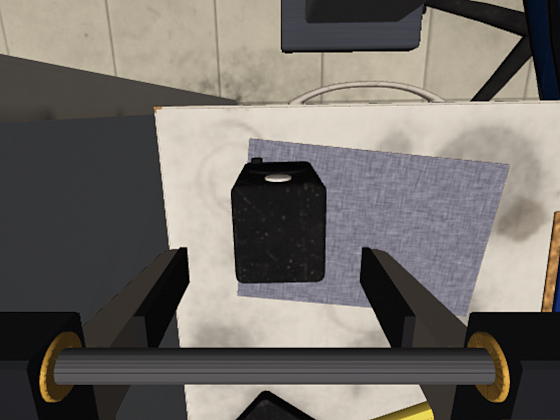

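```bash
python3 -m creep '[[[0.5,3,-25,0,0,0,0],[0.5,3,-50,0,0,0,0],[0.5,3,-75,0,0,0,0],[0.5,3,-96,0,0,0,0],[0.5,3,-96,0,0,0,0]]]'; python3 -m creep '[[[0,0,0,0,0,0,0.2],[0,0,0,0,0,0,0.4],[0,0,0,0,0,0,0.6],[0,0,0,0,0,0,1],[0,0,0,0,0,0,1]]]';python3 -m creep '[[[0,0,0,0,0,0,1],[0,0,0,0,0,0,1],[0,0,15,0,0,0,1],[0,0,30,0,0,0,1],[0,0,50,0,0,0,1]]]'
```

```text
time: 38.45
eef_pos: [0.3912, -0.196, 0.053]
ee_rot: [0.712, 0.702, -0.002, -0.003]
wrist_force: [-0.1, -0.1, -0.3]
finger_gap: 1.006
time: 38.87
eef_pos: [0.3918, -0.1966, 0.054]
ee_rot: [0.712, 0.702, -0.002, -0.002]
wrist_force: [-0.5, 0.3, 6.0]
finger_gap: 0.676
time: 39.28
eef_pos: [0.3907, -0.1961, 0.1037]
ee_rot: [0.712, 0.702, -0.002, -0.003]
wrist_force: [-0.3, -1.3, -3.3]
finger_gap: 0.675
```

```bash
python3 -m creep '[[[2,20,15,0,0,0,1],[4,50,25,0,0,0,1],[7,85,25,0,0,0,1],[10,120,25,0,0,0,1],[14,155,25,0,0,0,1]]]'; python3 -m creep '[[[4,38,0,0,0,0,1],[8,76,0,0,0,0,1],[11,114,0,0,0,0,1],[14,152,0,0,0,0,1],[17,190,0,0,0,0,1]]]'; python3 -c "
from h import *
go(435.8,248,115,90.5)"
```

```text
time: 39.7
eef_pos: [0.404, -0.0401, 0.1287]
ee_rot: [0.713, 0.702, -0.002, -0.003]
wrist_force: [0.8, -0.1, -3.4]
finger_gap: 0.672
time: 40.12
eef_pos: [0.4204, 0.1513, 0.1285]
ee_rot: [0.713, 0.701, -0.003, -0.003]
wrist_force: [-0.3, -1.0, -3.1]
finger_gap: 0.675
shift mm [ 15.4  96.7 -13.5] turn [ 0.01 -0.47  1.41]
```

```bash
python3 -m creep '[[[5,35,0,0,0,0.5,1],[10,65,0,0,-0.2,1,1],[15,88,-10,0,-0.4,1.4,1],[15.4,95,-20,0,-0.4,1.4,1],[15.4,96,-30,0,-0.4,1.4,1]]]'; python3 -m creep '[[[0,0,0,0,0,0,1],[0,0,0,0,0,0,1]]]'; python3 -c "
from h import *
go(435.8,248,57,90.5)"
```

```text
time: 40.53
eef_pos: [0.4352, 0.2498, 0.098]
ee_rot: [0.703, 0.711, 0.0, -0.001]
wrist_force: [0.2, 0.5, -3.5]
finger_gap: 0.674
time: 40.7
eef_pos: [0.4343, 0.2488, 0.0972]
ee_rot: [0.703, 0.711, -0.001, -0.001]
wrist_force: [1.0, 0.3, -3.8]
finger_gap: 0.677
shift mm [  1.5  -0.8 -40.2] turn [-0.01 -0.21 -0.19]
```

```bash
python3 -m creep '[[[1.5,-0.8,-15,0,-0.2,-0.2,1],[1.5,-0.8,-27,0,-0.2,-0.2,1],[1.5,-0.8,-34,0,-0.2,-0.2,1],[1.5,-0.8,-34,0,-0.2,-0.2,1]]]'; python3 -c "
from h import *
go(435.8,248,57,90.5)"
```

```text
time: 41.03
eef_pos: [0.4351, 0.2465, 0.0619]
ee_rot: [0.705, 0.71, -0.001, -0.0]
wrist_force: [-0.5, 0.2, -3.4]
finger_gap: 0.673
shift mm [ 0.7  1.5 -4.9] turn [ 0.08 -0.14  0.08]
```

```bash
python3 -m creep '[[[0.7,1.5,-2,0,0,0,1],[0.7,1.5,-4,0,0,0,1],[0.7,1.5,-5.5,0,0,0,1],[0.7,1.5,-5.5,0,0,0,1]]]'; python3 -c "
from h import *
print(read_state()['wrist_force']);go(435.8,248,57,90.5)"
```

```text
time: 41.37
eef_pos: [0.4362, 0.2482, 0.0571]
ee_rot: [0.704, 0.71, -0.001, 0.0]
wrist_force: [-0.5, -1.3, 0.2]
finger_gap: 0.677
[-0.53789712 -1.27852565  0.17293894]
shift mm [-0.4 -0.2 -0.1] turn [ 0.1  -0.09  0.07]
```

```bash
python3 -m creep '[[[0,0,0,0,0,0,0.7],[0,0,0,0,0,0,0.3],[0,0,0,0,0,0,0],[0,0,0,0,0,0,0],[0,0,0,0,0,0,0]]]'; python3 -m creep '[[[0,0,0,0,0,0,0],[0,0,20,0,0,0,0],[0,0,55,0,0,0,0],[0,0,90,0,0,0,0],[0,0,120,0,0,0,0]]]'; python3 -m creep '[[[-5,-38,5,0,0,0,0],[-10,-76,10,0,0,0,0],[-20,-114,15,0,0,0,0],[-30,-150,20,0,0,0,0],[-40,-185,20,0,0,0,0]]]';python3 -m creep '[[[-5,-38,5,0,0,0,0],[-10,-70,10,0,0,0,0],[-10,-90,10,0,0,0,0],[-10,-90,10,0,0,0,0],[-10,-90,10,0,0,0,0]]]';python3 -c "
from h import *
t=grab('top','t22.png');grab('scene','s22.png')
cv2.imwrite('pics/z22.png',cv2.resize(t['img'][180:270,222:372],None,fx=5.3,fy=5.3,interpolation=2)[:,:,::-1])
cv2.imwrite('pics/z23.png',cv2.resize(t['img'][180:270,222:322],None,fx=7,fy=7,interpolation=2)[:,:,::-1])"
```

```text
time: 41.78
eef_pos: [0.4364, 0.2483, 0.0573]
ee_rot: [0.704, 0.71, -0.001, 0.0]
wrist_force: [0.1, -0.5, 0.2]
finger_gap: 0.894
time: 42.2
eef_pos: [0.4362, 0.2488, 0.1791]
ee_rot: [0.704, 0.71, -0.001, -0.0]
wrist_force: [0.6, -0.4, -0.3]
finger_gap: 1.003
time: 42.62
eef_pos: [0.3959, 0.0624, 0.1995]
ee_rot: [0.704, 0.71, -0.001, 0.0]
wrist_force: [0.3, 0.4, 0.4]
finger_gap: 1.003
time: 43.03
eef_pos: [0.3858, -0.0285, 0.2096]
ee_rot: [0.705, 0.709, -0.001, 0.001]
wrist_force: [-0.1, -0.4, 0.2]
finger_gap: 1.001
```

View pics/z23.png

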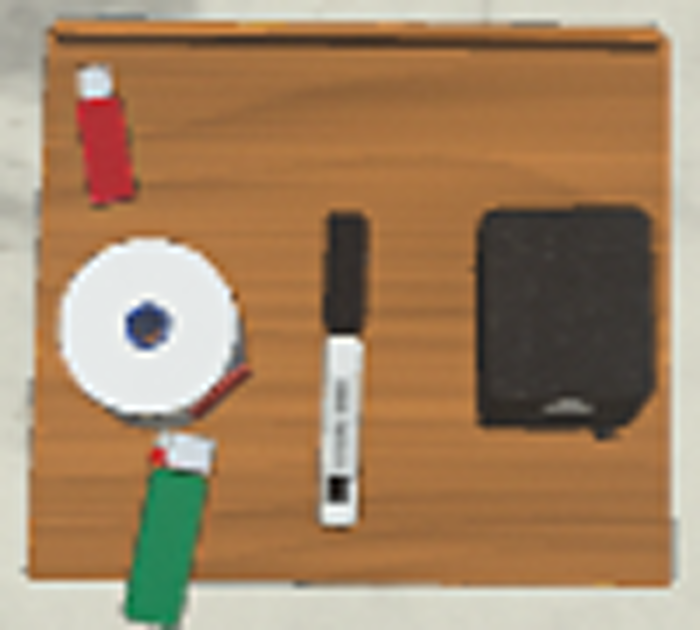

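View pics/t22.png

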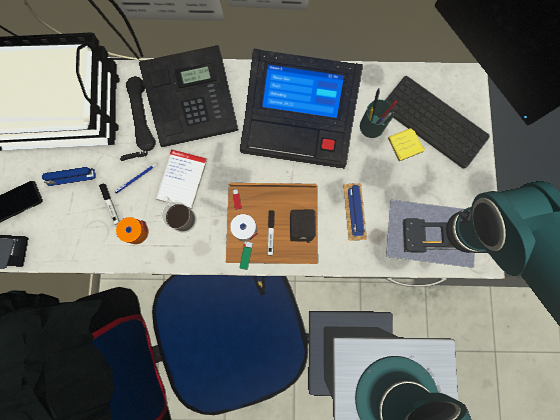

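View pics/s22.png

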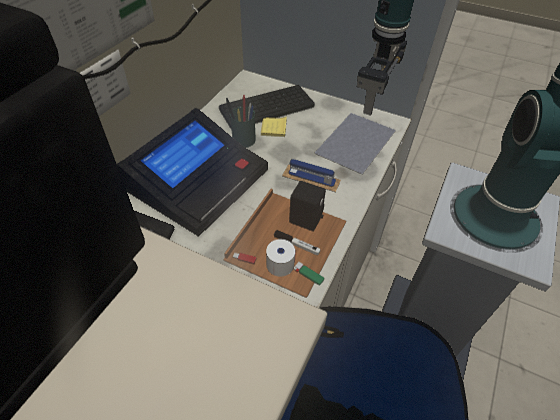

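The board matches the starting picture: speaker box (478–653, 207–428) against (475–650, 210–430) before. Last check is the stapler on the pad from the top view, then I hand in.

```bash
python3 - <<'E'
from h import *
t=grab('top');im=t['img'].astype(int)
m=((im[...,2]-im[...,0]>50)).astype(np.uint8);m[:,:335]=0;m[:,375:]=0;m[:170]=0;m[250:]=0
c=max(cv2.findContours(m,0,1)[0],key=cv2.contourArea)[:,0]
for z in (.012,.046): print(z,[np.round(v,1) for v in cv2.minAreaRect((plane(t,c,z)[:,:2]*1000).astype(np.float32))])
s=read_state();print(s['time'],np.abs(s['dq']).max())
r.job_done()
E
```

```text
0.012 [array([499.2,  90.5]), array([127.5,  17.4]), np.float64(4.8)]
0.046 [array([492.7,  97.1]), array([123.4,  16.9]), np.float64(4.8)]
43.1833 0.012674173832042586
the job is handed in; nothing more can be done
```

I set the speaker, roll and marker aside on the mat. Then I laid the stapler on the cork pad and put the marker, roll and speaker back on the board in that order. I handed the job in at 43 s; the hand-in gives no verdict.

**Last checks, from the top view:**
- **Speaker and marker:** each is within about 1.5 mm of its start, with no visible turn.
- **Roll:** it is about 2.5 mm off its start and upright. The speaker is also upright in the scene view.
- **Stapler:** the arm top measured (493, 97) mm against the pad centre (489, 97.5), with both at about 4.8°.

**Readings that disagreed:**
- One wrist view put the marker about 7 mm off right after placing it, taken before the arm had settled. The fixed top view showed about 1.5 mm, so I went with that.
- Taking the stapler outline at base height instead of arm height gives (499, 90.5). I discounted it because the outline is mostly the arm top, and the close wrist view showed the base centred on the pad to about 3 mm.

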